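# Fish a dropped chrome plate out of the gap between two key boxes with a bent rod

## Task

A flat chrome plate has slipped into the narrow gap between the two low wooden boxes on the console. Take the bent telescopic rod from its stand, reach in under the bridging bar, hook the plate behind its far end and draw it along the gap floor, pressing only lightly, until it lies flat on the table wholly clear in front of the gap; then put the rod back in its stand. Do not touch the plate with the gripper, never bear hard on the boxes or the gap floor with the rod, and leave the canister, clamp and brackets as they are.

Things in the scene. Friction and masses are not known exactly. Their poses are not given: they have to be found in the camera images.
- cabinets: Fixed pair of low wooden boxes, each 190 (x) x 120 (y) x 65 mm high, side by side, with a 20 wide gap between them along x. Origin: middle of the gap's mouth at table height; x runs into the gap, z up. Gap open at the mouth and above, closed from x = 170. A bar bridges it at x = 85 to 100, underside 45, top 57 above the table. The rod must never press on boxes, bar or gap floor with over 12 N.
- plate: Loose flat chrome steel plate with two dark screw holes, 60 (x, along the gap) x 14 (y) x 4 mm thick, 25 to 50 g. Origin at its centre. It starts flat on the sloping gap floor, its centre 68 to 105 behind the mouth, its length along the gap within 0.1 rad, with at least 30 of free floor behind its far end.
- rod: Loose bent telescopic rod, 115 g, upright in the stand. Origin: on the handle's axis at the underside of a flange 50 (x) x 40 (y), z 0 to 6 mm; black square handle 20 x 20 from z = 6 to 66, gripped from above at about z = 38. Below, a 10 diameter sleeve to z = -50, then a 6 diameter steel wire on the axis, bent 75 along +x (crank), then 18 down to a round tip at x = 75. Its length: see rod_grip.
- stand: Fixed grey stand: two upright side plates 130 long (x), 8 thick, tops 125 mm above the table, a 22 wide slot between them along x, clear from x = -59 to 59, end walls 7 below the tops. Base 150 x 70 x 8. Origin: centre of its underside. The rod's flange rests on the tops, shank and crank down in the slot, rod origin at about x = -35.
- canister: Loose grey twist-cap canister, 76 diameter, 100 tall, origin at the centre of its underside. Bystander.
- bracket1: Loose chrome L-shaped shelf bracket, 55 long, 36 high, lying on the left box, origin at the centre of its underside. Bystander.
- bracket2: Loose chrome L-shaped shelf bracket, 55 long, 36 high, lying on the right box, origin at the centre of its underside. Bystander.
- clamp: Loose green spring clamp lying on the left box near its front, 90 long, 18 high, origin at the centre of its underside. Bystander.
- gap_mouth (a point): Front end of the gap floor, at the boxes' origin. The floor is a rigid light wooden slat, level with the table here and rising towards the rear by an angle that differs each time and is not measured (0.015 to 0.065 rad): feel for it.
- rod_grip (a point): Point to grip on the rod's handle, 38 above its origin. The rod's length is not measured: the tip lies 88 to 113 mm below the rod's origin (crank axis 18 higher), different each time; feel it, e.g. by touching the table (height 0). The stiff sleeve does not slip under 50 N. The rod's x lies along the stand's x within 0.1 rad.
Not all that is in view belongs to the job. Leave any green or purple look-alike of the rod alone.

How it is judged (in metres and radians):
On the way, in this order (a step that is already met when the one before it is completed fails the run):
1. the rod is lifted up out of its stand (height (world z) of rod above 0.17 m), for 0.1 s.
2. the plate has been drawn wholly out of the mouth of the gap (x of plate in the frame of cabinets below -0.033 m), for 0.1 s.
At the end, for the whole second after the job is handed in: The plate lies flat and still on the table, its centre 33 to 200 mm in front of the gap's mouth and within 100 mm to either side; the rod hangs still and upright (0.1 rad) in its stand, origin 120 to 131 mm above the table and within 12 mm of the slot's middle line (x of plate in the frame of cabinets between -0.2 and -0.033 m and y of plate in the frame of cabinets between -0.1 and 0.1 m and height (world z) of plate below 0.006 m and linear speed of each of plate, rod below 0.01 m/s and z of rod in the frame of stand between 0.12 and 0.131 m and y of rod in the frame of stand between -0.012 and 0.012 m and angle between rod's own z axis and vertical below 0.1 rad); the robot touches nothing.
It fails at once if the rod presses on the boxes, bar or gap floor with more than 12 N (contact force between rod and cabinets above 12 N).
It fails at once if the gripper or arm touches the plate (contact force between any of the fingers, the arm and plate above 0.3 N).
It fails at once if a bystander is disturbed (moved more than 15 mm) (distance of any of canister, bracket1, bracket2, clamp from where it was at the start of the episode above 0.015 m).
It also fails if it takes over 72 s, if anything falls off the work surface, if the arm or the gripper's body presses on something with over 40 N, if the wrist force passes 120 N, or if a joint passes its speed limit or range.

## Robot

A 6-joint arm with a two-finger parallel gripper is mounted at the origin on the work surface. World frame = base frame: x ahead of the robot, y to its left, z up, the work surface at z = 0. Lengths are in mm, angles in rad, forces in N, time in s.
With the tool pointing down it reaches from about 275 to 825 mm from the base axis. Payload 4.9 kg.
Tool frame: the origin (TCP) lies midway between the tips of the shut fingers; the grasp point (between the pads) lies 19 mm behind it; z points along the fingers, y is the direction in which the jaws open and shut (so a half turn about z gives the same grasp; the last joint's range is limited). The gripper opens to 85 mm and grips with 20 to 120 N. Pads are 22 mm wide; open, the fingers measure 114 mm over their backs; the gripper's body (76 mm by 85 mm) begins 54 mm behind the grasp point. The pads swing forward as they close: fully open they stand 13 mm farther back than shut.
Start: joints at [-1.242, 0.326, -0.193, 1.052, 0, 1.437], TCP at [245.564, -492.155, 231.281] pointing down, gripper open.
Joint ranges: [-2.65, 2.65], [-0.97, 1.79], [-1.3, 1.35], [-1.93, 2.1], [-1.47, 1.37], [-3.14, 3.14]. Speed limits (rad/s): [2.57, 2.57, 3.14, 3.14, 3.14, 3.14].

## Interface

Orientations are given as a unit quaternion [x, y, z, w].
In Python, from station import env gives the robot as it stands.
- The arm moves only by the shell command python3 -m handwheel 'ROWS' [FORCE]. ROWS is JSON, a list of rows, each an object with "xyz": the shift along the tool's x, y, z in m, a list of three; "delta_rot": the turn, a rotation vector about the tool's x, y, z in rad, a list of three; "jaw": the opening, from 0 (shut) to 1 (fully open). In form: [{"xyz": [tx, ty, tz], "delta_rot": [rx, ry, rz], "jaw": jaw}, ...]. A call has 1 to 20 rows; each row is the pose to reach, as a shift and turn from the pose commanded when the call began, along the tool's axes at that moment; what a row does not reach only later rows make up. A row lasts 1/12 s, in which the tool goes at most 41.7 mm and 7.16 degrees, less where a joint would pass 70% of its speed; a pose out of reach is approached as far as the arm can. A call with a gripper value outside its range is refused whole. The fingers move at their own pace and stop on an object; FORCE is the grip in N (left out, the last holds). Time passes only in rows, so rows that repeat a pose let the fingers close. It gives the time, the measured TCP pose, the force and the opening at its end, in the units of the state.
- env.observe(): the state, without advancing time (a new reading comes with each control period).
- env.get_image(name): name is "scene" or "top" or "wrist"; returns a dict with "img" (400x640x3 uint8, blue, green, red), "intrinsics" (3x3 intrinsics, pixels), "origin" and "rotation" of the camera in the world. Camera axes: x right, y down, z forward; pixel columns grow to the right and rows downward; lengths in mm; the calibration is good to about 2 mm. The wrist camera is an equidistant fisheye: a pixel r from the principal point sees the ray r / f radians off the axis. A picture is of the moment at which its call begins. There is no depth.
- env.sign_off(): hands the job in, once; it reports no verdict.
The state is a dict: "t": time; "qpos": joint angles; "dq": joint speeds; "joint_efforts": joint torques, N m; "tool_pos": TCP position; "orientation": TCP orientation; "force": force on the tool from outside, world axes, zero at the start; "moment": the same for the moment, N m; "opening": opening from 0.0 (shut) to 1.0 (fully open).
Only numpy, scipy, OpenCV 4.12 (cv2) and the standard library are available. Lean on these libraries where they do the work, as an engineer would, in place of code of your own. Each camera call takes 0.05 s, during which the arm holds its last target.

## Working session

There is one attempt and no reset: what is moved stays moved. The work goes in short steps, Python scripts to look and compute and a shell command to move; the robot and the scene stay as the last step left them, time stands still between calls to the robot, and variables do not carry over. Pictures are saved under pics/ and viewed, and the job is handed in when it is done.

```bash
ls; mkdir -p pics
python3 - <<'E'
from station import env
import cv2
s=env.observe()
for k,v in s.items(): print(k,v)
for n in ("scene","top","wrist"):
    d=env.get_image(n)
    cv2.imwrite(f"pics/{n}0.png",d["img"])
    print(n,d["intrinsics"],d["origin"],d["rotation"])
E
```

```text
pics
t 0.0
qpos [-1.24219803e+00  3.26932816e-01 -1.93604473e-01  1.05198548e+00
  1.98697434e-05  1.43660357e+00]
dq [ 1.24039232e-03 -3.37259817e-04  1.04982594e-03  1.30179788e-04
  7.49215615e-04  1.33782331e-05]
joint_efforts [ 1.13760445e-03 -4.43405986e+01  2.62436271e+01  1.53799594e-02
  1.51684085e-04  1.02881637e-05]
tool_pos [ 245.37465736 -491.5767861   230.50003926]
orientation [ 9.73346938e-01  2.29335982e-01 -7.38875253e-05 -8.60111312e-04]
force [-0.26637099  0.21140127 -0.07183472]
moment [ 0.00202575 -0.01029107 -0.02759865]
opening 0.9997191637885031
scene [[407.11358925   0.         320.18472456]
 [  0.         407.11358925 196.89571925]
 [  0.           0.           1.        ]] [1234.33351576  533.17777225  818.69858798] [ 0.43655129  0.7949644  -0.36580925 -0.2088975 ]
top [[503.15030312   0.         322.42384379]
 [  0.         503.15030312 197.8894544 ]
 [  0.           0.           1.        ]] [ 428.41908831   73.87402687 1742.20043831] [ 0.70766768 -0.70596289  0.02155799 -0.01892382]
wrist [[309.70691629   0.         318.23356174]
 [  0.         309.70691629 206.25218136]
 [  0.           0.           1.        ]] [ 319.13084841 -455.28553057  373.73151608] [ 0.83945553 -0.51904571 -0.08599746  0.13605292]
```

View pics/scene0.png

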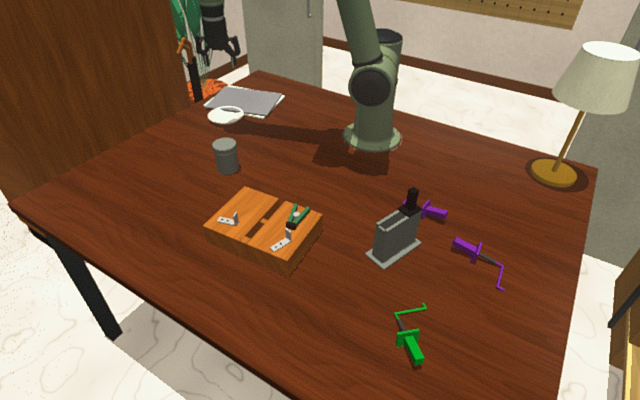

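View pics/top0.png

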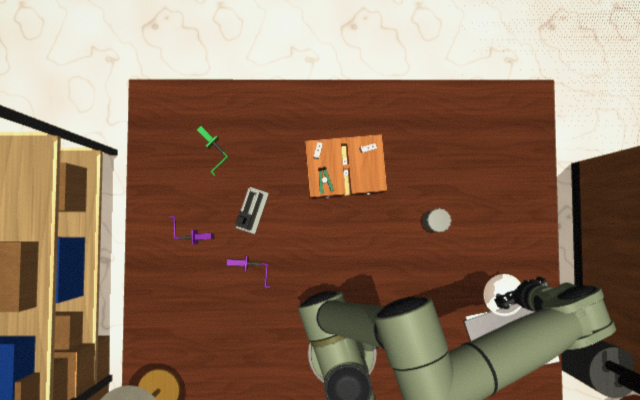

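View pics/wrist0.png

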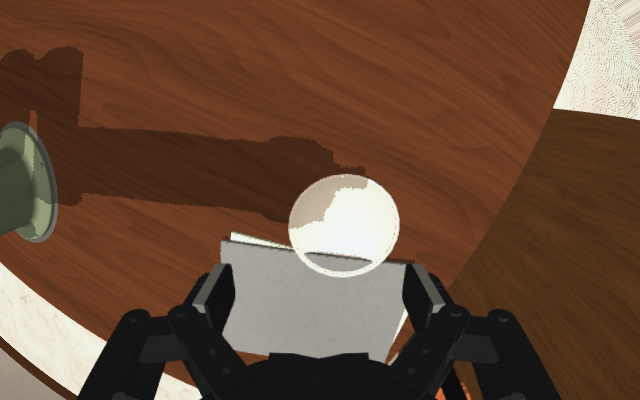

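```bash
cat > h.py <<'E'
import numpy as np, cv2
from scipy.spatial.transform import Rotation as R
from station import env
def rot(q): 
    q=np.asarray(q); return q if q.shape==(3,3) else R.from_quat(q).as_matrix()
def ray(d,u,v,fish=False):
    K=np.asarray(d["intrinsics"]); x=(u-K[0,2])/K[0,0]; y=(v-K[1,2])/K[1,1]
    if fish:
        r=np.hypot(x,y); c=np.array([np.sin(r)*x/r,np.sin(r)*y/r,np.cos(r)]) if r>1e-9 else np.array([0,0,1.])
    else: c=np.array([x,y,1.])
    return rot(d["rotation"])@c
def pix2z(d,u,v,z,fish=False):
    o=np.asarray(d["origin"]); r=ray(d,u,v,fish); return o+r*(z-o[2])/r[2]
def proj(d,p,fish=False):
    K=np.asarray(d["intrinsics"]); c=rot(d["rotation"]).T@(np.asarray(p,float)-np.asarray(d["origin"]))
    if fish:
        n=np.hypot(c[0],c[1]); t=np.arctan2(n,c[2]); return np.array([K[0,2]+K[0,0]*t*c[0]/n,K[1,2]+K[1,1]*t*c[1]/n])
    return np.array([K[0,0]*c[0]/c[2]+K[0,2],K[1,1]*c[1]/c[2]+K[1,2]])
def crop(img,x0,y0,x1,y1,s,name):
    cv2.imwrite("pics/"+name,cv2.resize(img[y0:y1,x0:x1],None,fx=s,fy=s,interpolation=cv2.INTER_CUBIC))
E
python3 - <<'E'
from h import *
d=env.get_image("top"); np.save
crop(d["img"],225,120,395,240,4.7,"top_c.png")
for n,(u,v,z) in dict(base=(345,360,0),boxc=(346,167,65),stand=(252,210,0)).items(): print(n,pix2z(d,u,v,z))
d=env.get_image("scene"); crop(d["img"],200,180,440,280,3.3,"scene_c.png")
E
```

```text
base [-24.56445865 -10.67174622   0.        ]
boxc [628.45293034 -11.03764154  65.        ]
stand [485.68500776 311.18504863   0.        ]
```

View pics/top_c.png

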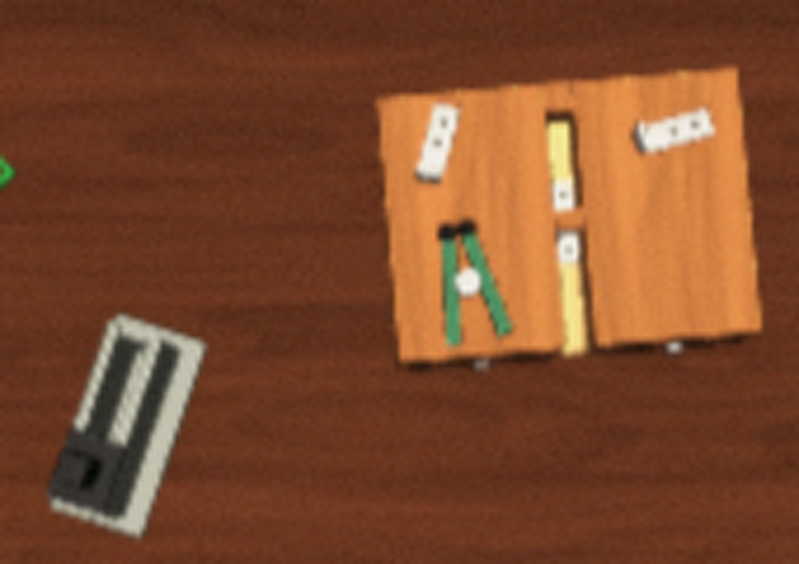

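View pics/scene_c.png

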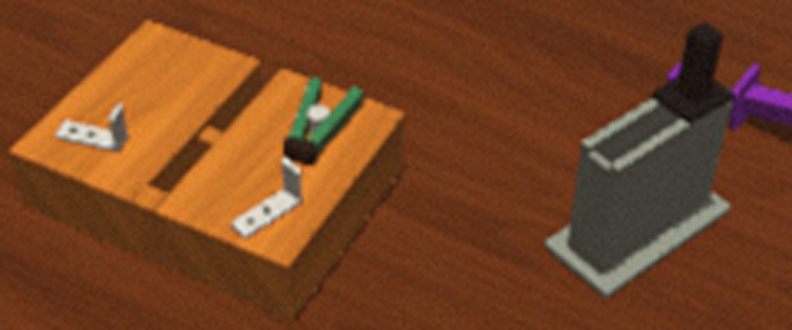

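```bash
cat >> h.py <<'E'
from scipy.optimize import least_squares
def fit_pose(d,uv,pts,x0,fish=False):
    # planar pose (x,y,yaw) from model pts (mm) to pixels
    uv=np.asarray(uv,float); pts=np.asarray(pts,float)
    def f(p):
        c,s=np.cos(p[2]),np.sin(p[2])
        return np.concatenate([proj(d,[p[0]+c*a-s*b,p[1]+s*a+c*b,z],fish)-q for (a,b,z),q in zip(pts,uv)])
    r=least_squares(f,x0); return r.x,np.round(f(r.x),2)
def tf(p,pt):
    c,s=np.cos(p[2]),np.sin(p[2]); return np.array([p[0]+c*pt[0]-s*pt[1],p[1]+s*pt[0]+c*pt[1],pt[2]])
E
python3 - <<'E'
from h import *
d=env.get_image("top")
c=lambda L:[(225+a/4.7-.4,120+b/4.7-.4) for a,b in L]
# cabinets top: left=+y. corners rear-left, rear-right, front-right, front-left
p,r=fit_pose(d,c([(377,98),(738,68),(762,330),(400,362)]),[(190,130,65),(190,-130,65),(0,-130,65),(0,130,65)],[530,-10,0])
print("cab",p,r)
# stand base corners z=8: far-left, far-right, near-right, near-left
q,r=fit_pose(d,c([(118,314),(205,345),(140,537),(50,507)]),[(75,35,8),(75,-35,8),(-75,-35,8),(-75,35,8)],[485,311,-.3])
print("stand",q,r)
inv=lambda P,w:[np.cos(P[2])*(w[0]-P[0])+np.sin(P[2])*(w[1]-P[1]),-np.sin(P[2])*(w[0]-P[0])+np.cos(P[2])*(w[1]-P[1])]
for n,a in dict(far=(562,178),near=(568,264),h1=(563,195),h2=(569,249),barfar=(565,210),barnear=(565,231)).items():
    u=c([a])[0]; print(n,[inv(p,pix2z(d,*u,z)) for z in (4,8,57)])
print("rod guess",tf(q,(-35,0,125)))
E
```

```text
cab [ 5.40073452e+02 -1.85585389e+01  8.86093559e-02] [-0.11 -0.02  0.08 -0.2   0.25  0.17 -0.22  0.04]
stand [ 4.84960002e+02  3.10429284e+02 -3.23922915e-01] [-0.25 -0.08  0.39 -0.19 -0.02  0.21 -0.12  0.05]
far [[np.float64(129.3828270129106), np.float64(-0.6838041748886301)], [np.float64(128.84797622856954), np.float64(-0.44761872251670276)], [np.float64(122.29605412039132), np.float64(2.4456530690393556)]]
near [[np.float64(65.36859070266118), np.float64(0.5667329417734477)], [np.float64(64.98105143636909), np.float64(0.8000406198931014)], [np.float64(60.23369542429139), np.float64(3.65805967685891)]]
h1 [[np.float64(116.71948640223775), np.float64(-0.2990995201295732)], [np.float64(116.21377688453444), np.float64(-0.06379936187282809)], [np.float64(110.01883529266898), np.float64(2.8186275767723004)]]
h2 [[np.float64(76.38499764366385), np.float64(-1.1570552525125866)], [np.float64(75.97210708485525), np.float64(-0.9197807402895846)], [np.float64(70.91419773944979), np.float64(1.9868320344422195)]]
barfar [[np.float64(105.48377995866723), np.float64(-0.7831797132329683)], [np.float64(105.0039263922015), np.float64(-0.5467655748334455)], [np.float64(99.12572020299767), np.float64(2.34930762056047)]]
barnear [[np.float64(89.94488957934101), np.float64(0.6011379181157457)], [np.float64(89.50079458257049), np.float64(0.8343664224517813)], [np.float64(84.0606308721311), np.float64(3.6914156005683862)]]
rod guess [451.78020839 321.56936015 125.        ]
```

```bash
cat >> h.py <<'E'
def togo(xyz,yaw,s=None):
    """shift & turn in tool axes to reach TCP xyz (mm) pointing down with tool-x yaw"""
    s=s or env.observe(); M=R.from_quat(s["orientation"]).as_matrix()
    T=np.array([[np.cos(yaw),np.sin(yaw),0],[np.sin(yaw),-np.cos(yaw),0],[0,0,-1]])
    sh=M.T@(np.asarray(xyz)-s["tool_pos"])/1000; rv=R.from_matrix(M.T@T).as_rotvec()
    print("t",round(s["t"],2),"pos",np.round(s["tool_pos"],1),"shift",np.round(sh,4),"rot",np.round(rv,4),"F",np.round(s["force"],2))
E
python3 - <<'E'
from h import *
togo([452,322,300],2.818)
E
```

```text
t 0.3 pos [ 245.5 -492.   231. ] shift [ 0.5482 -0.6362 -0.0686] rot [-2.0000e-04 -7.0000e-04 -2.3552e+00] F [-0.73 -1.01 -0.57]
```

```bash
python3 -m handwheel '[{"xyz":[0.548,-0.636,-0.069],"delta_rot":[0,0,-2.355],"jaw":1},{"xyz":[0.548,-0.636,-0.069],"delta_rot":[0,0,-2.355],"jaw":1},{"xyz":[0.548,-0.636,-0.069],"delta_rot":[0,0,-2.355],"jaw":1},{"xyz":[0.548,-0.636,-0.069],"delta_rot":[0,0,-2.355],"jaw":1},{"xyz":[0.548,-0.636,-0.069],"delta_rot":[0,0,-2.355],"jaw":1},{"xyz":[0.548,-0.636,-0.069],"delta_rot":[0,0,-2.355],"jaw":1},{"xyz":[0.548,-0.636,-0.069],"delta_rot":[0,0,-2.355],"jaw":1},{"xyz":[0.548,-0.636,-0.069],"delta_rot":[0,0,-2.355],"jaw":1},{"xyz":[0.548,-0.636,-0.069],"delta_rot":[0,0,-2.355],"jaw":1},{"xyz":[0.548,-0.636,-0.069],"delta_rot":[0,0,-2.355],"jaw":1},{"xyz":[0.548,-0.636,-0.069],"delta_rot":[0,0,-2.355],"jaw":1},{"xyz":[0.548,-0.636,-0.069],"delta_rot":[0,0,-2.355],"jaw":1},{"xyz":[0.548,-0.636,-0.069],"delta_rot":[0,0,-2.355],"jaw":1},{"xyz":[0.548,-0.636,-0.069],"delta_rot":[0,0,-2.355],"jaw":1},{"xyz":[0.548,-0.636,-0.069],"delta_rot":[0,0,-2.355],"jaw":1},{"xyz":[0.548,-0.636,-0.069],"delta_rot":[0,0,-2.355],"jaw":1},{"xyz":[0.548,-0.636,-0.069],"delta_rot":[0,0,-2.355],"jaw":1},{"xyz":[0.548,-0.636,-0.069],"delta_rot":[0,0,-2.355],"jaw":1},{"xyz":[0.548,-0.636,-0.069],"delta_rot":[0,0,-2.355],"jaw":1},{"xyz":[0.548,-0.636,-0.069],"delta_rot":[0,0,-2.355],"jaw":1}]'
python3 - <<'E'
from h import *
togo([452,322,300],2.818)
E
```

```text
t: 1.97
tool_pos: [449.7, 315.2, 299.7]
orientation: [0.159, 0.987, 0.0, 0.0]
force: [0.7, -0.8, 0.4]
opening: 0.997
t 1.97 pos [449.7 315.2 299.7] shift [-0.0001  0.0072 -0.0003] rot [0.0001 0.0003 0.004 ] F [ 0.71 -0.81  0.41]
```

```bash
python3 -m handwheel '[{"xyz":[0,0,0],"delta_rot":[0,0,0],"jaw":1},{"xyz":[0,0,0],"delta_rot":[0,0,0],"jaw":1}]'
python3 - <<'E'
from h import *
togo([452,322,300],2.818)
d=env.get_image("wrist"); cv2.imwrite("pics/w1.png",d["img"]); 
q=[484.96,310.43,-.324]
print(d["origin"])
for p in [(-35,0,191),(65,15,125),(65,-15,125),(-65,15,125),(-65,-15,125),(75,35,8),(75,-35,8),(-75,-35,8),(-75,35,8)]: print(p,proj(d,tf(q,p),True))
E
```

```text
t: 2.13
tool_pos: [449.7, 314.8, 298.7]
orientation: [0.16, 0.987, -0.0, -0.0]
force: [-0.3, -0.4, -0.5]
opening: 1.002
t 2.13 pos [449.7 314.8 298.7] shift [ 0.0001  0.0075 -0.0013] rot [-0.0007 -0.0005  0.0031] F [-0.26 -0.45 -0.5 ]
[372.78445966 340.71892275 441.92503213]
(-35, 0, 191) [326.0435107  203.40742335]
(65, 15, 125) [336.3904092  267.37623187]
(65, -15, 125) [310.79000321 267.36023529]
(-65, 15, 125) [339.26506445 156.24243364]
(-65, -15, 125) [310.22892115 156.07833253]
(75, 35, 8) [345.12734109 235.11623419]
(75, -35, 8) [299.4258753  235.01218679]
(-75, -35, 8) [298.00799434 135.89020119]
(-75, 35, 8) [348.05713321 136.17794156]
```

View pics/w1.png

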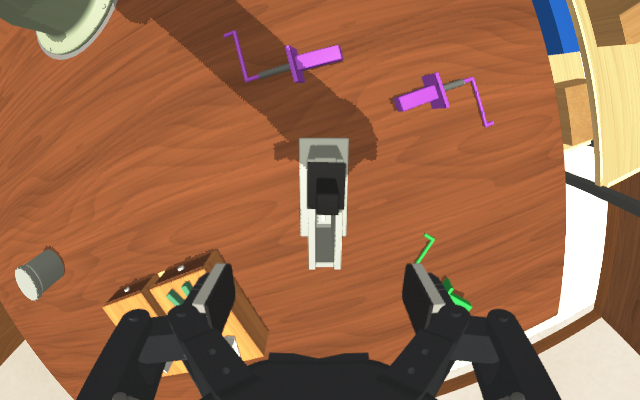

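Run:
```python
from h import *
img=cv2.imread("pics/w1.png"); crop(img,270,120,380,280,3.7,"w1c.png")
```

```text
(no output)
```

View pics/w1c.png

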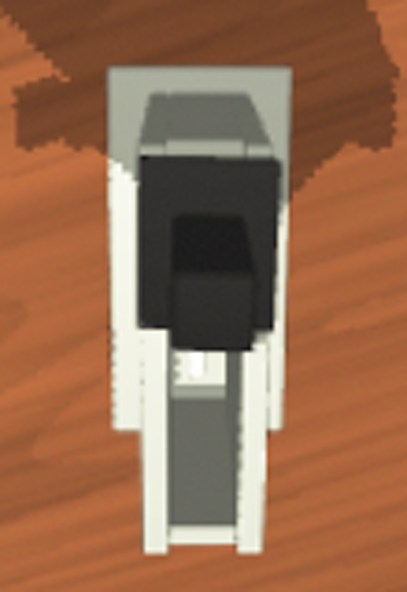

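Run:
```python
from h import *
d=env.get_image("wrist")
c=lambda L:[(270+a/3.7-.4,120+b/3.7-.4) for a,b in L]
q,r=fit_pose(d,c([(145,552),(263,552),(107,67),(291,69)]),[(65,-19,125),(65,19,125),(-75,-35,8),(-75,35,8)],[485,310,-.324],True); print("stand",q,r)
p,r=fit_pose(d,c([(138,157),(281,159),(138,328),(172,270),(254,272),(252,350),(176,349)]),[(-25,-20,131),(-25,20,131),(25,-20,131),(-10,-10,191),(-10,10,191),(10,10,191),(10,-10,191)],[452,321,-.324],True); print("rod",p,r)
p,r=fit_pose(d,c([(172,270),(254,272),(252,350),(176,349)]),[(-10,-10,191),(-10,10,191),(10,10,191),(10,-10,191)],[452,321,-.324],True); print("rod handle",p,r)
p,r=fit_pose(d,c([(138,157),(281,159),(138,328)]),[(-25,-20,131),(-25,20,131),(25,-20,131)],[452,321,-.324],True); print("rod flange",p,r)
print(tf(q,(-35,0,0)))
togo([452,322,300],2.818)
```

```text
stand [ 4.87111996e+02  3.09033984e+02 -3.20374673e-01] [-0.27  0.33  0.15  0.19 -0.05 -0.    0.21 -0.51]
rod [ 4.52012401e+02  3.21168330e+02 -3.29148995e-01] [-0.43 -0.05  0.16 -0.23 -0.27  0.26 -0.34 -0.33  1.21 -0.69  1.1   0.52
 -1.52  0.65]
rod handle [ 4.51974350e+02  3.21081999e+02 -3.20327868e-01] [-0.56 -0.24  0.99 -0.8   1.09  0.41 -1.53  0.74]
rod flange [ 4.52089866e+02  3.21321798e+02 -3.30859398e-01] [-0.22 -0.06  0.37 -0.17 -0.15  0.25]
[453.89288377 320.05626023   0.        ]
t 2.23 pos [449.3 312.5 299.1] shift [ 0.0005  0.0098 -0.0009] rot [-0.0012 -0.0007 -0.    ] F [ 0.21 -1.67 -0.14]
```

```bash
python3 -m handwheel '[{"xyz":[0.0005,0.008,0],"delta_rot":[0,0,0.003],"jaw":1},{"xyz":[0.0005,0.008,0.04],"delta_rot":[0,0,0.003],"jaw":1},{"xyz":[0.0005,0.008,0.08],"delta_rot":[0,0,0.003],"jaw":1},{"xyz":[0.0005,0.008,0.11],"delta_rot":[0,0,0.003],"jaw":1},{"xyz":[0.0005,0.008,0.11],"delta_rot":[0,0,0.003],"jaw":1},{"xyz":[0.0005,0.008,0.11],"delta_rot":[0,0,0.003],"jaw":1}]'
python3 - <<'E'
from h import *
togo([452,321.2,144],2.815)
togo([452,321.2,144],2.815)
d=env.get_image("wrist"); cv2.imwrite("pics/w2.png",d["img"]); 
togo([452,321.2,144],2.815)
E
```

```text
t: 2.73
tool_pos: [451.0, 319.4, 189.1]
orientation: [0.163, 0.987, -0.001, -0.001]
force: [-0.1, 0.3, 0.6]
opening: 1.0
t 2.73 pos [451.  319.4 189.1] shift [-0.0005  0.0021  0.0451] rot [-0.0022 -0.0023 -0.0018] F [-0.11  0.33  0.62]
t 2.73 pos [451.  319.4 189.1] shift [-0.0005  0.0021  0.0451] rot [-0.0022 -0.0023 -0.0018] F [-0.11  0.33  0.62]
t 2.78 pos [452.4 320.3 190.9] shift [0.0007 0.0007 0.0469] rot [ 0.0006  0.0005 -0.0015] F [-0.22 -0.27 -0.15]
```

View pics/w2.png

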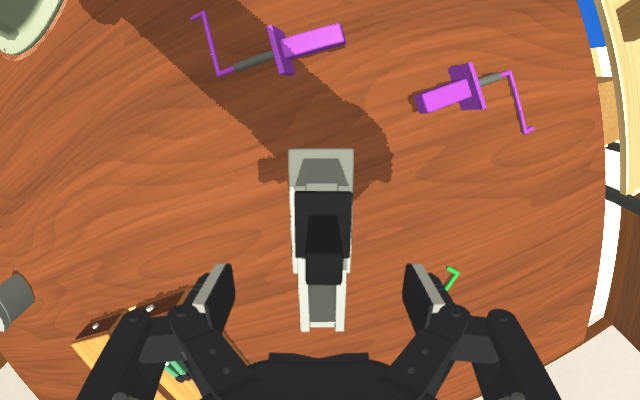

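```bash
python3 -m handwheel '[{"xyz":[0,0.001,0.03],"delta_rot":[0,0,0],"jaw":1},{"xyz":[0,0.001,0.046],"delta_rot":[0,0,0],"jaw":1},{"xyz":[0,0.001,0.046],"delta_rot":[0,0,0],"jaw":0.5},{"xyz":[0,0.001,0.046],"delta_rot":[0,0,0],"jaw":0},{"xyz":[0,0.001,0.046],"delta_rot":[0,0,0],"jaw":0},{"xyz":[0,0.001,0.046],"delta_rot":[0,0,0],"jaw":0},{"xyz":[0,0.001,0.046],"delta_rot":[0,0,0],"jaw":0},{"xyz":[0,0.001,0.046],"delta_rot":[0,0,0],"jaw":0}]' 100
python3 - <<'E'
from h import *
d=env.get_image("wrist"); cv2.imwrite("pics/w3.png",d["img"]); 
togo([452,321.2,144],2.815); print(env.observe()["opening"])
E
```

```text
t: 3.45
tool_pos: [453.2, 322.0, 145.2]
orientation: [0.163, 0.987, 0.001, 0.001]
force: [0.5, -1.5, 6.0]
opening: 0.221
t 3.5 pos [453.2 322.  145.2] shift [ 0.0009 -0.0012  0.0012] rot [ 0.0019  0.0021 -0.0003] F [-0.12 -1.26  5.45]
0.2202529907209855
```

View pics/w3.png

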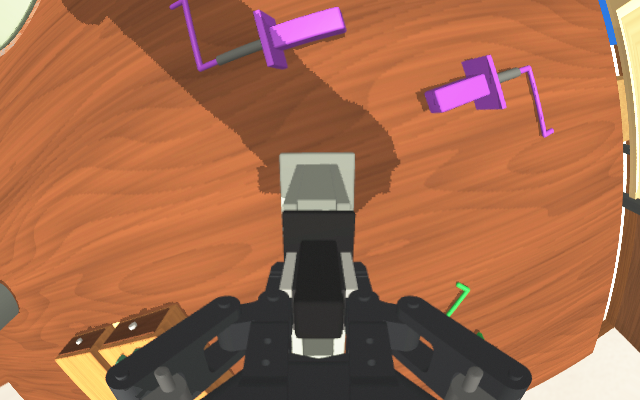

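```bash
python3 -m handwheel '[{"xyz":[0,0,-0.01],"delta_rot":[0,0,0],"jaw":0},{"xyz":[0,0,-0.04],"delta_rot":[0,0,0],"jaw":0},{"xyz":[0,0,-0.08],"delta_rot":[0,0,0],"jaw":0},{"xyz":[0,0,-0.12],"delta_rot":[0,0,0],"jaw":0},{"xyz":[0,0,-0.135],"delta_rot":[0,0,0],"jaw":0},{"xyz":[0,0,-0.135],"delta_rot":[0,0,0],"jaw":0},{"xyz":[0,0,-0.135],"delta_rot":[0,0,0],"jaw":0}]' 120
python3 - <<'E'
from h import *
d=env.get_image("wrist"); cv2.imwrite("pics/w4.png",d["img"]); 
d=env.get_image("scene"); crop(d["img"],330,100,470,300,3,"s4.png") 
cab=[540.07,-18.56,.0886]
# target: tip at cab x=-45 -> rod origin at x=-120
t=tf(cab,(-125,0,0)); print(t)
togo([t[0],t[1],280],np.pi+.0886)
E
```

```text
t: 4.08
tool_pos: [452.5, 321.8, 279.8]
orientation: [0.163, 0.987, 0.001, 0.001]
force: [-0.3, -0.0, -1.9]
opening: 0.223
[415.56030164 -29.62051597   0.        ]
t 4.18 pos [451.3 321.1 277.3] shift [-0.0788 -0.3436 -0.0023] rot [-0.0014 -0.0021 -0.4154] F [-0.42  0.   -1.76]
```

View pics/w4.png

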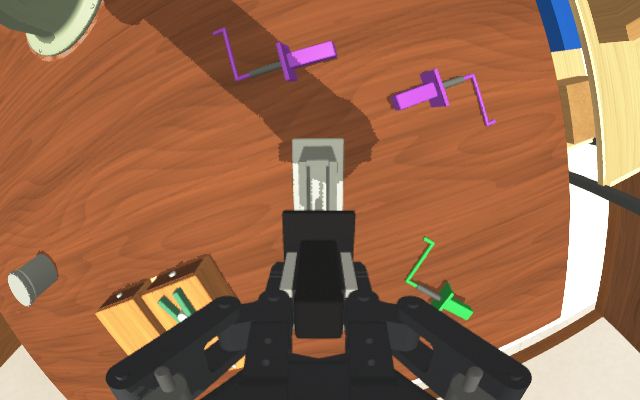

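View pics/s4.png

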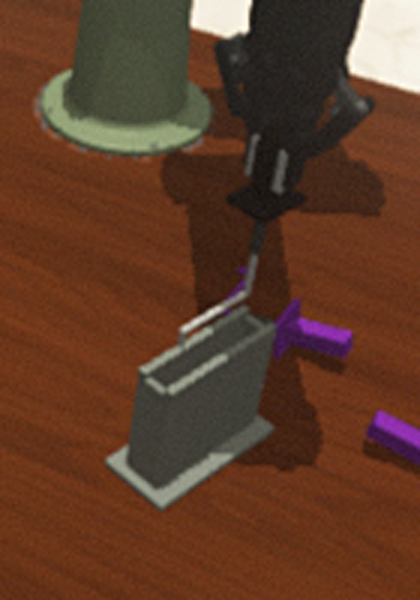

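```bash
python3 -m handwheel '[{"xyz":[-0.079,-0.344,0],"delta_rot":[0,0,-0.415],"jaw":0},{"xyz":[-0.079,-0.344,0],"delta_rot":[0,0,-0.415],"jaw":0},{"xyz":[-0.079,-0.344,0],"delta_rot":[0,0,-0.415],"jaw":0},{"xyz":[-0.079,-0.344,0],"delta_rot":[0,0,-0.415],"jaw":0},{"xyz":[-0.079,-0.344,0],"delta_rot":[0,0,-0.415],"jaw":0},{"xyz":[-0.079,-0.344,0],"delta_rot":[0,0,-0.415],"jaw":0},{"xyz":[-0.079,-0.344,0],"delta_rot":[0,0,-0.415],"jaw":0},{"xyz":[-0.079,-0.344,0],"delta_rot":[0,0,-0.415],"jaw":0},{"xyz":[-0.079,-0.344,0],"delta_rot":[0,0,-0.415],"jaw":0},{"xyz":[-0.079,-0.344,0],"delta_rot":[0,0,-0.415],"jaw":0},{"xyz":[-0.079,-0.344,0],"delta_rot":[0,0,-0.415],"jaw":0},{"xyz":[-0.079,-0.344,0],"delta_rot":[0,0,-0.415],"jaw":0}]'
python3 - <<'E'
from h import *
cab=[540.07,-18.56,.0886]
t=tf(cab,(-125,0,0))
togo([t[0],t[1],280],np.pi+.0886)
d=env.get_image("wrist"); cv2.imwrite("pics/w5.png",d["img"]); 
crop(d["img"],200,200,440,400,3,"w5c.png")
d=env.get_image("scene"); crop(d["img"],180,80,400,280,3,"s5.png") 
s=env.observe(); print(s["tool_pos"],s["orientation"],s["force"])
d=env.get_image("top"); crop(d["img"],275,120,425,270,4,"t5.png") 
s=env.observe(); print(s["tool_pos"],s["orientation"],s["force"])
E
```

```text
t: 5.18
tool_pos: [415.7, -29.2, 277.4]
orientation: [-0.044, 0.999, 0.001, -0.001]
force: [0.6, 0.1, -1.6]
opening: 0.219
t 5.18 pos [415.7 -29.2 277.4] shift [ 0.0002 -0.0004 -0.0026] rot [ 0.0014 -0.0024 -0.0009] F [ 0.63  0.07 -1.59]
[416.15172    -28.57821877 277.86504892] [-4.48883578e-02  9.98991669e-01  3.70899022e-04 -7.36504956e-04] [ 0.33098982  0.89031981 -1.09952233]
[416.28751832 -28.47327337 278.01429209] [-4.51301889e-02  9.98980912e-01  2.65811964e-04 -5.76464228e-04] [-0.67166386 -0.32460423 -1.33319337]
```

View pics/w5.png

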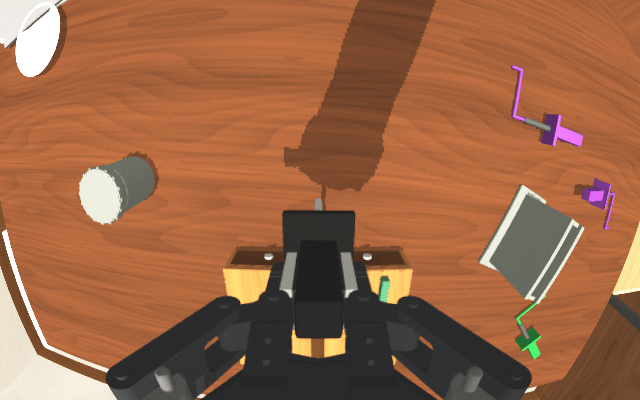

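View pics/s5.png

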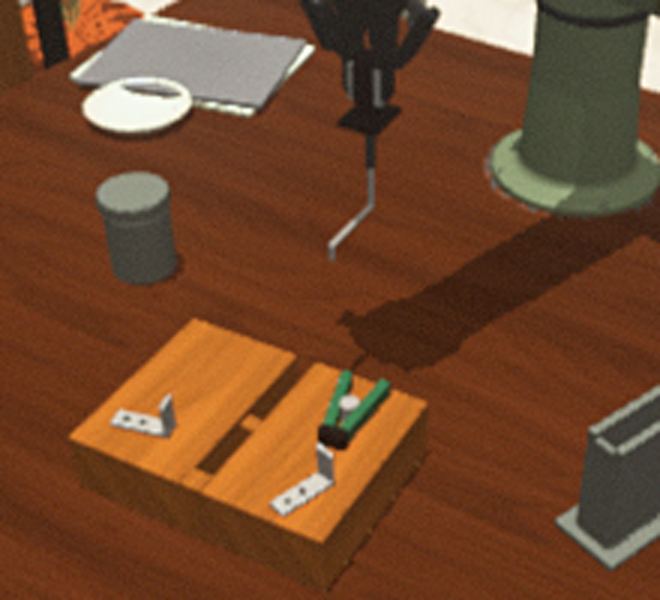

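View pics/t5.png

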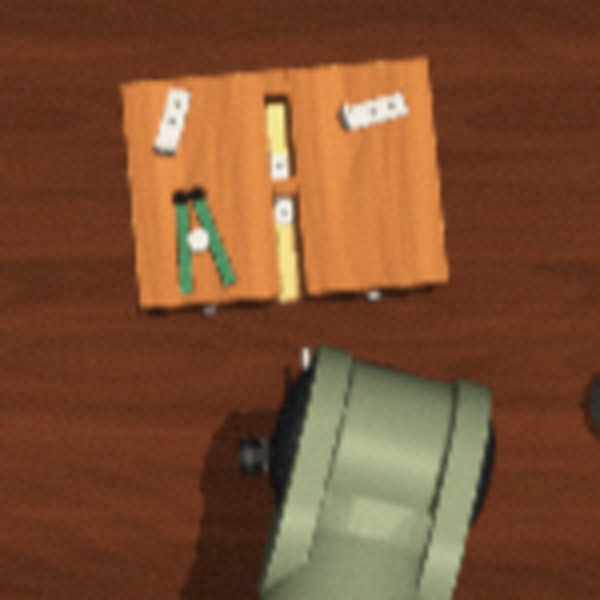

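Run:
```python
from h import *
img=cv2.imread("pics/w5.png"); crop(img,215,190,425,390,3.8,"w5c.png")
img=cv2.imread("pics/s5.png"); crop(img,300,130,420,280,5,"s5c.png")
img=cv2.imread("pics/t5.png"); crop(img,260,270,350,400,4.5,"t5c.png")
```

```text
(no output)
```

View pics/w5c.png

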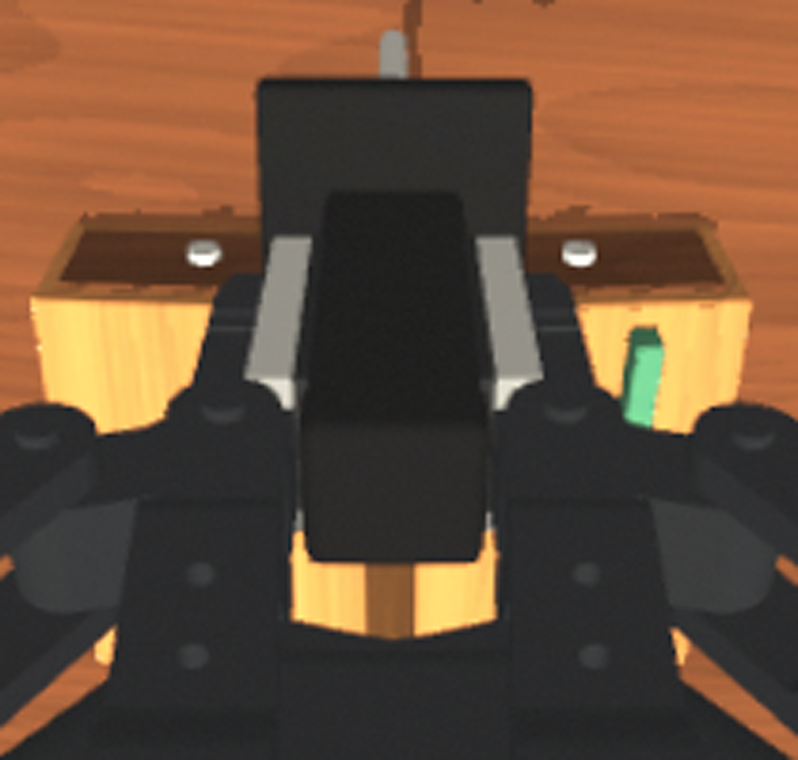

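View pics/s5c.png

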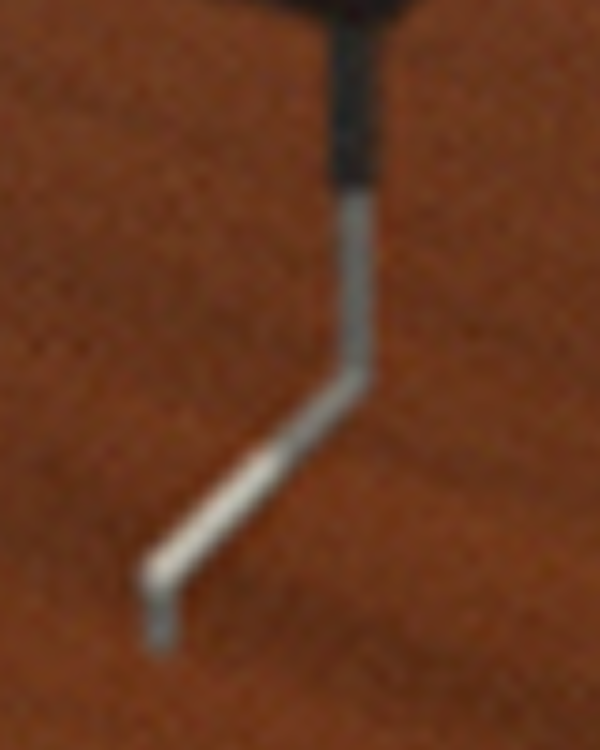

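View pics/t5c.png

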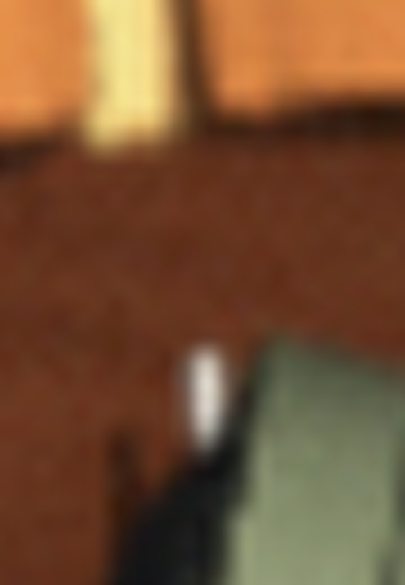

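Run:
```python
from h import *
d=env.get_image("wrist"); s=env.get_image("scene"); t=env.get_image("top")
c=lambda L:[(215+a/3.8-.4,190+b/3.8-.4) for a,b in L]
uv=c([(32,297),(750,299),(85,214),(712,215)])
P,r=fit_pose(d,uv,[(0,-130,65),(0,130,65),(0,-130,0),(0,130,0)],[540,-18,.089],True); print("cab wrist 4",P,r)
P,r=fit_pose(d,uv[:2],[(0,-130,65),(0,130,65)],[540,-18,.089],True); print("cab wrist 2",P,r)
for x in (90,110,130,150): print(x,[((proj(d,tf(P,(x,y,65)),True)-[215,190]+.4)*3.8).round(0) for y in (-10,10)])
sc=lambda X,Y:np.array([180+(300+X/5)/3-.4,80+(130+Y/5)/3-.4])
tp=lambda X,Y:np.array([275+(260+X/4.5)/4-.4,120+(270+Y/4.5)/4-.4])
obs=[(s,sc(353,187),lambda L:(0,0,-50)),(s,sc(357,372),lambda L:(0,0,-L+18)),(s,sc(157,578),lambda L:(75,0,-L+18)),(s,sc(160,655),lambda L:(75,0,-L)),(t,tp(205,350),lambda L:(78,0,-L+18))]
def f(p,z0=259):
    return np.concatenate([proj(i,tf(p[:3],np.array(m(p[3])))+[0,0,z0],False)-u for i,u,m in obs])
r=least_squares(f,[416,-29,.089,100]); print(r.x,f(r.x).round(2))
print("orient yaw", R.from_quat(env.observe()["orientation"]).as_matrix()[:,0])
```

```text
cab wrist 4 [ 5.41332504e+02 -1.60032605e+01  8.62174896e-02] [ 0.12 -0.48  1.84 -0.56 -2.54  0.79  0.37  0.97]
cab wrist 2 [ 5.42457529e+02 -1.73263432e+01  8.61654359e-02] [-0.77  0.11  0.77  0.12]
90 [array([365., 504.]), array([416., 504.])]
110 [array([365., 542.]), array([416., 542.])]
130 [array([365., 578.]), array([415., 578.])]
150 [array([366., 611.]), array([414., 612.])]
[ 4.15239073e+02 -2.86160781e+01  8.43340449e-02  1.11666434e+02] [ 0.02 -0.33 -0.03  0.33  0.14 -0.23  0.16 -0.08  0.15 -0.36]
orient yaw [-9.95936901e-01 -9.00532947e-02  3.04952174e-04]
```

```bash
python3 -m handwheel '[{"xyz":[0,0,0.04],"delta_rot":[0,0,0],"jaw":0},{"xyz":[0,0,0.08],"delta_rot":[0,0,0],"jaw":0},{"xyz":[0,0,0.12],"delta_rot":[0,0,0],"jaw":0},{"xyz":[0,0,0.135],"delta_rot":[0,0,0],"jaw":0},{"xyz":[0,0,0.138],"delta_rot":[0,0,0],"jaw":0},{"xyz":[0,0,0.138],"delta_rot":[0,0,0],"jaw":0},{"xyz":[0,0,0.138],"delta_rot":[0,0,0],"jaw":0}]'
python3 - <<'E'
from h import *
s=env.observe(); print(s["tool_pos"],s["force"],s["moment"])
d=env.get_image("scene"); crop(d["img"],230,150,330,240,7,"s6.png") 
s=env.observe(); print(s["tool_pos"],s["force"],s["moment"])
E
```

```text
t: 6.07
tool_pos: [417.6, -29.5, 141.6]
orientation: [-0.044, 0.999, -0.0, 0.001]
force: [0.1, 0.6, -0.5]
opening: 0.216
[417.63912518 -29.53827462 141.63979168] [ 0.09112417  0.59909651 -0.51193582] [ 0.00671055 -0.00704745  0.00893305]
[418.07024735 -29.74320698 142.04755295] [ 0.1661466   0.0736772  -1.40907815] [-0.03599914 -0.05348702  0.00213464]
```

View pics/s6.png

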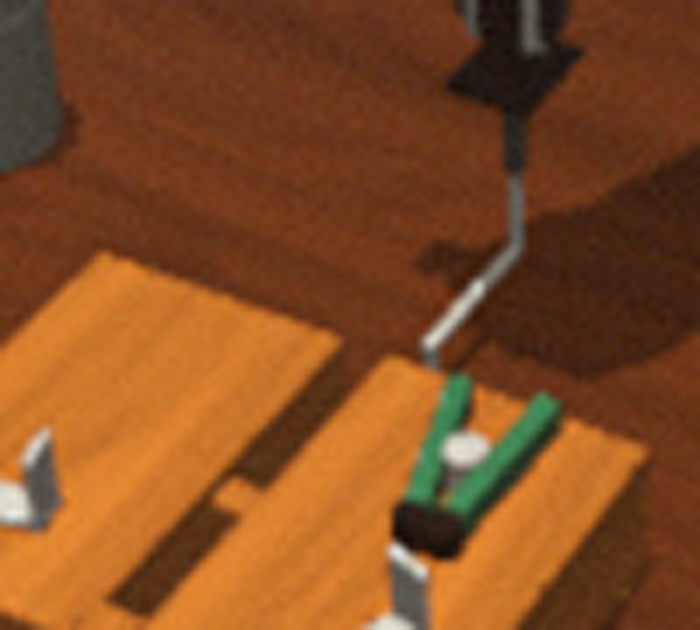

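```bash
R1() { :; }; 
python3 -m handwheel '[{"xyz":[0,0,0.002],"delta_rot":[0,0,0],"jaw":0},{"xyz":[0,0,0.003],"delta_rot":[0,0,0],"jaw":0},{"xyz":[0,0,0.003],"delta_rot":[0,0,0],"jaw":0}]' | grep -E "pos|force"
python3 -m handwheel '[{"xyz":[0,0,0.001],"delta_rot":[0,0,0],"jaw":0},{"xyz":[0,0,0.002],"delta_rot":[0,0,0],"jaw":0},{"xyz":[0,0,0.002],"delta_rot":[0,0,0],"jaw":0}]' | grep -E "pos|force"
python3 -m handwheel '[{"xyz":[0,0,0.001],"delta_rot":[0,0,0],"jaw":0},{"xyz":[0,0,0.001],"delta_rot":[0,0,0],"jaw":0}]' | grep -E "pos|force"
python3 -m handwheel '[{"xyz":[0,0,0.001],"delta_rot":[0,0,0],"jaw":0},{"xyz":[0,0,0.001],"delta_rot":[0,0,0],"jaw":0}]' | grep -E "pos|force"
```

```text
tool_pos: [417.1, -29.7, 138.2]
force: [-0.0, 0.6, -0.8]
tool_pos: [416.5, -29.6, 135.5]
force: [-0.1, 0.2, -1.2]
tool_pos: [416.4, -29.6, 134.4]
force: [-0.1, -0.2, -0.9]
tool_pos: [416.4, -29.6, 133.4]
force: [-0.2, -0.3, 0.0]
```

```bash
python3 -m handwheel '[{"xyz":[0,0,0.001],"delta_rot":[0,0,0],"jaw":0},{"xyz":[0,0,0.001],"delta_rot":[0,0,0],"jaw":0}]' | grep -E "pos|force"
python3 -m handwheel '[{"xyz":[0,0,0.001],"delta_rot":[0,0,0],"jaw":0},{"xyz":[0,0,0.001],"delta_rot":[0,0,0],"jaw":0}]' | grep -E "pos|force"
```

```text
tool_pos: [416.5, -29.6, 132.4]
force: [0.5, 0.8, -0.8]
tool_pos: [416.5, -29.6, 131.7]
force: [-1.3, 0.2, 3.5]
```

```bash
python3 -m handwheel '[{"xyz":[0,0,-0.0005],"delta_rot":[0,0,0],"jaw":0},{"xyz":[0,0,-0.0005],"delta_rot":[0,0,0],"jaw":0}]' | grep -E "pos|force"
python3 -m handwheel '[{"xyz":[0,0,0.001],"delta_rot":[0,0,0],"jaw":0},{"xyz":[0,0,0.001],"delta_rot":[0,0,0],"jaw":0}]' | grep -E "pos|force"
```

```text
tool_pos: [416.6, -29.6, 132.1]
force: [-0.9, -0.7, 0.3]
tool_pos: [416.4, -29.7, 131.4]
force: [-4.0, -0.2, 8.7]
```

```bash
python3 -m handwheel '[{"xyz":[0,0,-0.019],"delta_rot":[0,0,0],"jaw":0},{"xyz":[0,0,-0.019],"delta_rot":[0,0,0],"jaw":0},{"xyz":[-0.03,0,-0.019],"delta_rot":[0,0,0],"jaw":0},{"xyz":[-0.06,0,-0.019],"delta_rot":[0,0,0],"jaw":0},{"xyz":[-0.09,0,-0.019],"delta_rot":[0,0,0],"jaw":0},{"xyz":[-0.1,0,-0.019],"delta_rot":[0,0,0],"jaw":0},{"xyz":[-0.1,0,-0.019],"delta_rot":[0,0,0],"jaw":0},{"xyz":[-0.1,0,-0.019],"delta_rot":[0,0,0],"jaw":0}]'
python3 - <<'E'
from h import *
d=env.get_image("scene"); crop(d["img"],215,150,315,250,6,"s7.png") 
d=env.get_image("wrist"); crop(d["img"],215,190,425,390,3,"w7.png")
d=env.get_image("top"); crop(d["img"],295,120,395,220,6,"t7.png")
s=env.observe(); print(s["tool_pos"],s["force"],s["moment"])
E
```

```text
t: 8.28
tool_pos: [515.8, -20.6, 149.0]
orientation: [-0.044, 0.999, 0.0, -0.001]
force: [0.1, -0.4, -1.0]
opening: 0.219
[514.69035829 -20.65713459 149.55233737] [-0.31741758 -0.83186741 -0.9262795 ] [ 0.0115496   0.0517631  -0.04206263]
```

View pics/s7.png

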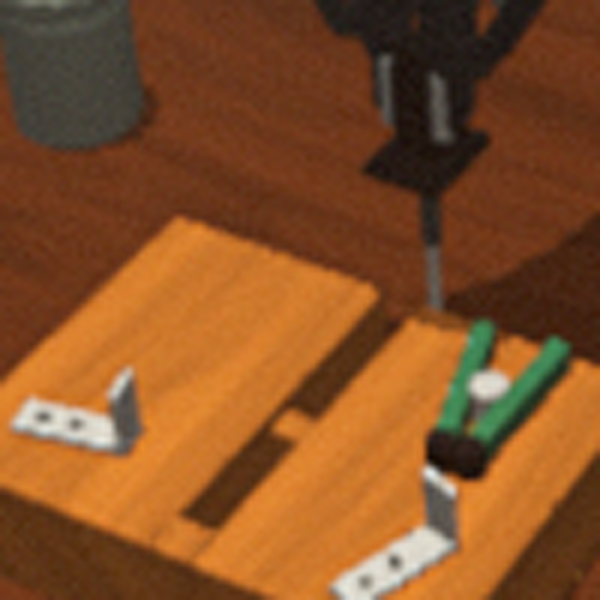

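View pics/w7.png

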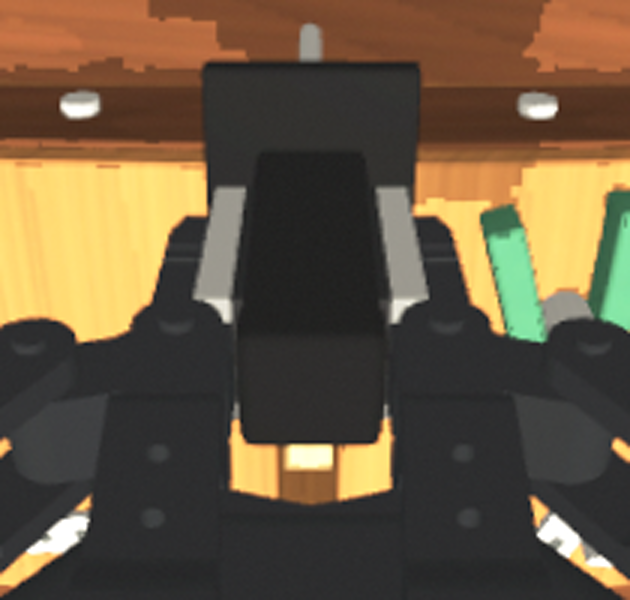

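View pics/t7.png

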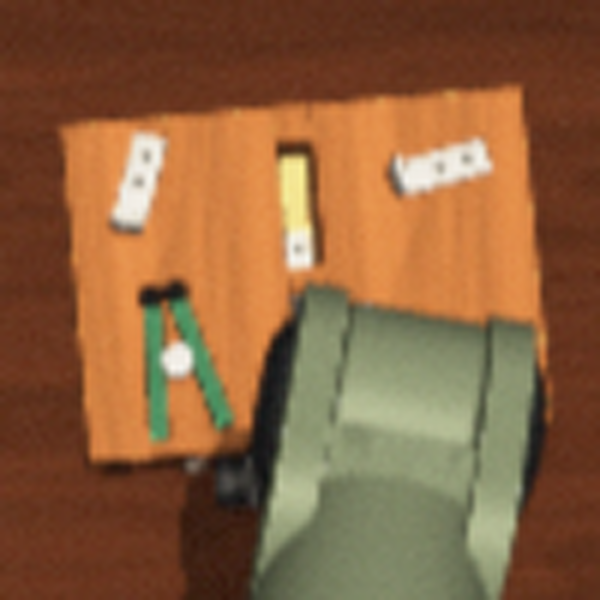

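```bash
python3 -m handwheel '[{"xyz":[-0.02,0,0],"delta_rot":[0,0,0],"jaw":0},{"xyz":[-0.04,0,0],"delta_rot":[0,0,0],"jaw":0},{"xyz":[-0.06,0,0],"delta_rot":[0,0,0],"jaw":0},{"xyz":[-0.08,0,0],"delta_rot":[0,0,0],"jaw":0},{"xyz":[-0.09,0,0],"delta_rot":[0,0,0],"jaw":0},{"xyz":[-0.09,0,0],"delta_rot":[0,0,0],"jaw":0},{"xyz":[-0.09,0,0],"delta_rot":[0,0,0],"jaw":0}]'
python3 - <<'E'
from h import *
d=env.get_image("scene"); crop(d["img"],215,150,315,250,6,"s8.png") 
d=env.get_image("top"); crop(d["img"],295,120,395,220,6,"t8.png")
d=env.get_image("wrist"); crop(d["img"],215,190,425,390,3,"w8.png")
s=env.observe(); print(s["tool_pos"],s["force"],s["moment"])
E
```

```text
t: 9.02
tool_pos: [604.9, -12.9, 149.8]
orientation: [-0.044, 0.999, 0.0, -0.001]
force: [-0.8, -0.4, -2.2]
opening: 0.219
[604.39063629 -12.87745649 150.0042694 ] [ 0.37107365 -0.11745283 -1.11137039] [ 0.04125624 -0.00166049  0.00848853]
```

View pics/s8.png

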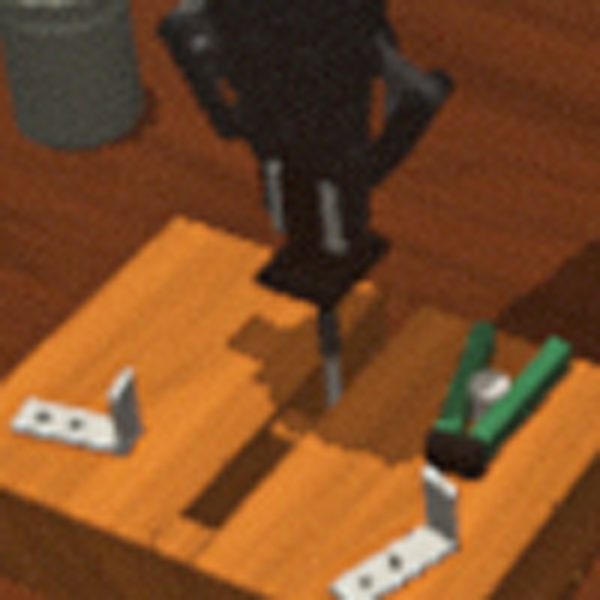

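View pics/t8.png

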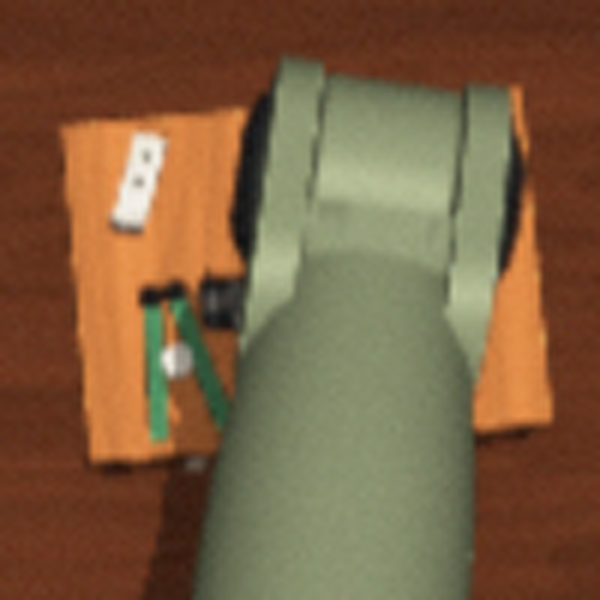

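View pics/w8.png

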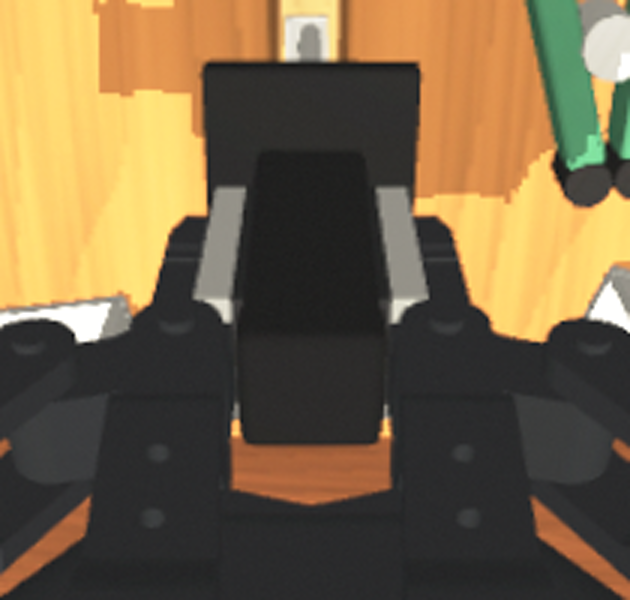

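Run:
```python
from h import *
d=env.get_image("wrist"); P=(541.5,-17.4,.0865)
crop(d["img"],290,180,350,215,10,"w8c.png")
for Y in (15,17):
  for z in (5,8):
    w=pix2z(d,215+307/3-.4,190+Y/3-.4,z,True); dx=w[0]-P[0];dy=w[1]-P[1]; c,s=np.cos(P[2]),np.sin(P[2]); print(Y,z,c*dx+s*dy,-s*dx+c*dy)
s=env.observe(); print(s["tool_pos"],s["force"],s["moment"])
```

```text
15 5 66.10863396353717 -1.7280471239128383
15 8 65.23394026325063 -1.7209655861062259
17 5 66.78223702219567 -1.7279619864089675
17 8 65.90053222744567 -1.7208813347430474
[604.63910501 -12.88008956 150.08845864] [ 0.3726798   0.30826565 -1.10533938] [ 0.02689674  0.06073099 -0.00026566]
```

View pics/w8c.png

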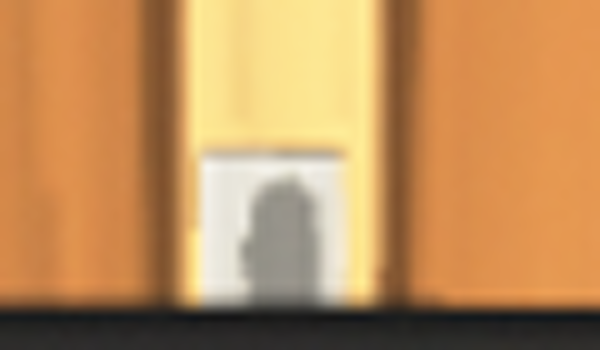

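```bash
python3 -m handwheel '[{"xyz":[0,0,0.004],"delta_rot":[0,0,0],"jaw":0},{"xyz":[0,0,0.007],"delta_rot":[0,0,0],"jaw":0},{"xyz":[0,0,0.007],"delta_rot":[0,0,0],"jaw":0},{"xyz":[0,0,0.007],"delta_rot":[0,0,0],"jaw":0}]' | grep -E "pos|force"
python3 -m handwheel '[{"xyz":[0,0,0.0007],"delta_rot":[0,0,0],"jaw":0},{"xyz":[0,0,0.0007],"delta_rot":[0,0,0],"jaw":0}]' | grep -E "pos|force"
```

```text
tool_pos: [605.4, -12.8, 142.7]
force: [0.2, -0.0, -1.5]
tool_pos: [605.8, -12.8, 142.2]
force: [-0.1, 0.6, -0.8]
```

```bash
python3 -m handwheel '[{"xyz":[0,0,0.0007],"delta_rot":[0,0,0],"jaw":0},{"xyz":[0,0,0.0007],"delta_rot":[0,0,0],"jaw":0}]' | grep -E "pos|force"
```

```text
tool_pos: [605.8, -12.8, 141.6]
force: [-0.1, 0.0, -1.2]
```

```bash
python3 -m handwheel '[{"xyz":[0,0,0.0007],"delta_rot":[0,0,0],"jaw":0},{"xyz":[0,0,0.0007],"delta_rot":[0,0,0],"jaw":0}]' | grep -E "pos|force"
```

```text
tool_pos: [605.8, -12.8, 140.8]
force: [0.6, -0.1, -2.0]
```

```bash
python3 -m handwheel '[{"xyz":[0,0,0.0007],"delta_rot":[0,0,0],"jaw":0},{"xyz":[0,0,0.0007],"delta_rot":[0,0,0],"jaw":0}]' | grep -E "force"
```

```text
force: [-0.0, -0.1, -1.1]
```

```bash
python3 -m handwheel '[{"xyz":[0,0,0.0007],"delta_rot":[0,0,0],"jaw":0},{"xyz":[0,0,0.0007],"delta_rot":[0,0,0],"jaw":0}]' | grep -E "force"
```

```text
force: [0.2, -0.1, -0.7]
```

```bash
python3 -m handwheel '[{"xyz":[0,0,0.0007],"delta_rot":[0,0,0],"jaw":0},{"xyz":[0,0,0.0007],"delta_rot":[0,0,0],"jaw":0}]' | grep -E "force"
```

```text
force: [-0.4, -0.2, -0.7]
```

```bash
python3 -m handwheel '[{"xyz":[0,0,0.0007],"delta_rot":[0,0,0],"jaw":0},{"xyz":[0,0,0.0007],"delta_rot":[0,0,0],"jaw":0}]' | grep -E "pos|force"
```

```text
tool_pos: [605.7, -12.8, 138.0]
force: [-0.4, -0.2, -1.0]
```

```bash
python3 -m handwheel '[{"xyz":[0,0,0.0007],"delta_rot":[0,0,0],"jaw":0},{"xyz":[0,0,0.0007],"delta_rot":[0,0,0],"jaw":0}]' | grep -E "force"
```

```text
force: [0.0, -0.6, -0.5]
```

```bash
python3 -m handwheel '[{"xyz":[0,0,0.0007],"delta_rot":[0,0,0],"jaw":0},{"xyz":[0,0,0.0007],"delta_rot":[0,0,0],"jaw":0}]' | grep -E "pos|force"
```

```text
tool_pos: [605.8, -12.9, 136.9]
force: [-0.0, 0.8, 1.2]
```

```bash
python3 -m handwheel '[{"xyz":[0,0,0.0003],"delta_rot":[0,0,0],"jaw":0},{"xyz":[0,0,0.0003],"delta_rot":[0,0,0],"jaw":0}]' | grep -E "pos|force"
```

```text
tool_pos: [605.8, -12.9, 136.8]
force: [-1.5, -0.4, 3.1]
```

```bash
python3 -m handwheel '[{"xyz":[0,0,-0.0003],"delta_rot":[0,0,0],"jaw":0},{"xyz":[0.004,0,-0.0002],"delta_rot":[0,0,0],"jaw":0},{"xyz":[0.008,0,0],"delta_rot":[0,0,0],"jaw":0},{"xyz":[0.012,0,0.0001],"delta_rot":[0,0,0],"jaw":0},{"xyz":[0.016,0,0.0003],"delta_rot":[0,0,0],"jaw":0},{"xyz":[0.02,0,0.0004],"delta_rot":[0,0,0],"jaw":0}]' | grep -E "t:|pos|force"
```

```text
t: 11.72
tool_pos: [585.7, -14.6, 136.1]
force: [1.0, 0.9, -1.1]
```

```bash
python3 -m handwheel '[{"xyz":[0,0,0.0003],"delta_rot":[0,0,0],"jaw":0},{"xyz":[0,0,0.0003],"delta_rot":[0,0,0],"jaw":0}]' | grep -E "t:|pos|force"
python3 - <<'E'
from h import *
d=env.get_image("wrist"); crop(d["img"],270,140,370,215,7,"w9.png")
s=env.observe(); print(s["tool_pos"],s["force"],s["moment"])
E
```

```text
t: 11.88
tool_pos: [584.9, -14.7, 136.0]
force: [-2.9, -0.0, 5.7]
[584.90895709 -14.69264032 136.05388995] [-3.65621618 -0.62080458  6.46070208] [-0.06684134  0.76664978 -0.04910045]
```

View pics/w9.png

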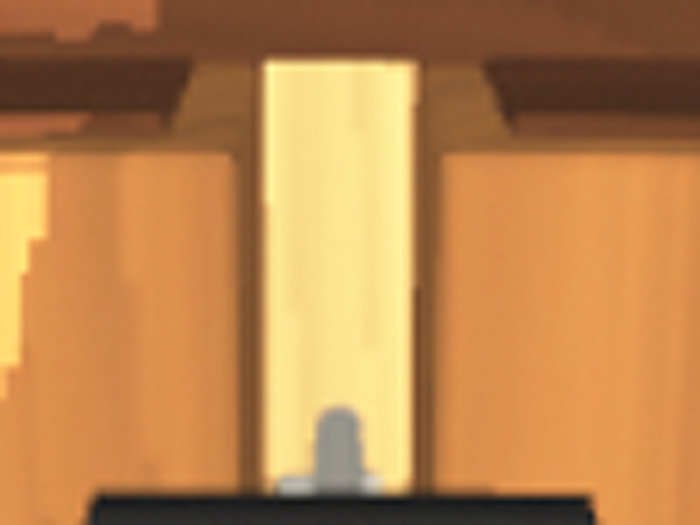

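```bash
python3 -m handwheel '[{"xyz":[0,0,-0.0004],"delta_rot":[0,0,0],"jaw":0},{"xyz":[0,0,-0.0004],"delta_rot":[0,0,0],"jaw":0}]' | grep -E "t:|pos|force"
cat >> h.py <<'E'
def incab(w,P=(541.5,-17.4,.0865)):
    dx=w[0]-P[0];dy=w[1]-P[1]; c,s=np.cos(P[2]),np.sin(P[2]); return round(c*dx+s*dy,1),round(-s*dx+c*dy,1)
E
python3 - <<'E'
from h import *
d=env.get_image("wrist")
for a,b in((280,478),(380,478)): print(incab(pix2z(d,270+a/7-.4,140+b/7-.4,6,True)))
s=env.observe(); print(s["tool_pos"],incab(s["tool_pos"]),s["force"],s["moment"])
E
```

```text
t: 12.1
tool_pos: [585.1, -14.7, 136.2]
force: [-3.5, 0.8, 5.4]
(np.float64(55.2), np.float64(-8.7))
(np.float64(55.2), np.float64(4.6))
[585.08546696 -14.67685173 136.13845038] (np.float64(43.7), np.float64(-1.1)) [-3.93902418 -0.90659399  5.46434162] [-0.06054313  1.00552489  0.01721972]
```

```bash
python3 -m handwheel '[{"xyz":[0.005,0,0.0001],"delta_rot":[0,0,0],"jaw":0},{"xyz":[0.01,0,0.0003],"delta_rot":[0,0,0],"jaw":0},{"xyz":[0.015,0,0.0005],"delta_rot":[0,0,0],"jaw":0},{"xyz":[0.02,0,0.0007],"delta_rot":[0,0,0],"jaw":0},{"xyz":[0.025,0,0.0009],"delta_rot":[0,0,0],"jaw":0},{"xyz":[0.03,0,0.001],"delta_rot":[0,0,0],"jaw":0},{"xyz":[0.035,0,0.0012],"delta_rot":[0,0,0],"jaw":0},{"xyz":[0.04,0,0.0014],"delta_rot":[0,0,0],"jaw":0}]' | grep -E "t:|pos|force"
python3 - <<'E'
from h import *
d=env.get_image("wrist"); crop(d["img"],270,140,370,215,7,"w10.png")
s=env.observe(); print(s["tool_pos"],incab(s["tool_pos"]),s["force"],s["moment"])
E
```

```text
t: 12.82
tool_pos: [545.5, -18.2, 134.7]
force: [1.9, 0.6, -0.5]
[544.29258549 -18.21061486 134.62959501] (np.float64(2.7), np.float64(-1.0)) [-2.31004005 -0.09089349  2.34208527] [-0.0634828   0.2194902   0.00747442]
```

View pics/w10.png

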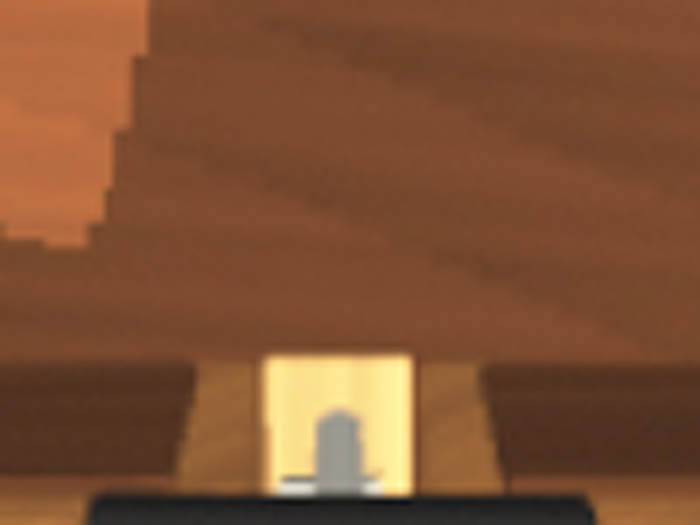

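```bash
python3 -m handwheel '[{"xyz":[0.005,0,0.0001],"delta_rot":[0,0,0],"jaw":0},{"xyz":[0.01,0,0.0003],"delta_rot":[0,0,0],"jaw":0},{"xyz":[0.015,0,0.0005],"delta_rot":[0,0,0],"jaw":0},{"xyz":[0.02,0,0.0007],"delta_rot":[0,0,0],"jaw":0},{"xyz":[0.025,0,0.0009],"delta_rot":[0,0,0],"jaw":0},{"xyz":[0.03,0,0.001],"delta_rot":[0,0,0],"jaw":0},{"xyz":[0.035,0,0.0012],"delta_rot":[0,0,0],"jaw":0},{"xyz":[0.04,0,0.0014],"delta_rot":[0,0,0],"jaw":0}]' | grep -E "t:|pos|force"
python3 - <<'E'
from h import *
d=env.get_image("wrist"); crop(d["img"],270,140,370,215,7,"w11.png")
s=env.observe(); print(s["tool_pos"],incab(s["tool_pos"]),s["force"],s["moment"])
E
```

```text
t: 13.53
tool_pos: [505.7, -21.7, 133.3]
force: [0.4, 0.1, -0.7]
[504.45610517 -21.70716352 133.20411859] (np.float64(-37.3), np.float64(-1.1)) [-1.94848414  0.00501099  3.1275147 ] [-0.14071759  0.11288221  0.01983816]
```

View pics/w11.png

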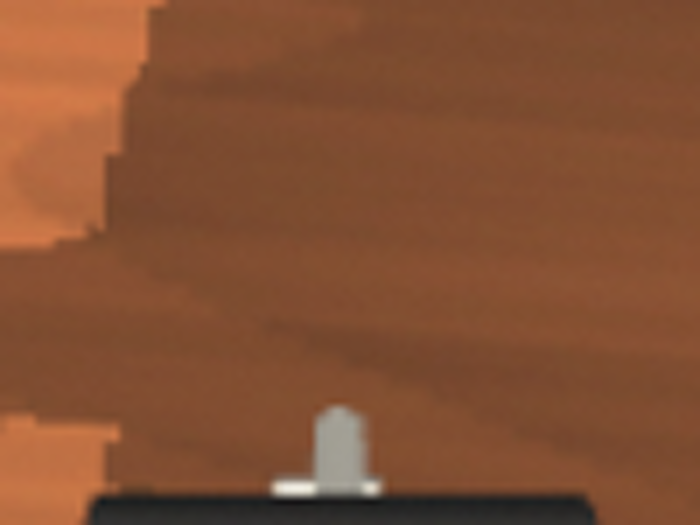

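```bash
python3 -m handwheel '[{"xyz":[0.005,0,0.0001],"delta_rot":[0,0,0],"jaw":0},{"xyz":[0.01,0,0.0003],"delta_rot":[0,0,0],"jaw":0},{"xyz":[0.015,0,0.0005],"delta_rot":[0,0,0],"jaw":0},{"xyz":[0.02,0,0.0007],"delta_rot":[0,0,0],"jaw":0},{"xyz":[0.025,0,0.0009],"delta_rot":[0,0,0],"jaw":0},{"xyz":[0.03,0,0.001],"delta_rot":[0,0,0],"jaw":0},{"xyz":[0.035,0,0.0012],"delta_rot":[0,0,0],"jaw":0},{"xyz":[0.04,0,0.0014],"delta_rot":[0,0,0],"jaw":0}]' | grep -E "t:|pos|force"
python3 - <<'E'
from h import *
d=env.get_image("wrist"); crop(d["img"],270,140,370,215,7,"w12.png")
s=env.observe(); print(s["tool_pos"],incab(s["tool_pos"]),s["force"],s["moment"])
E
```

```text
t: 14.25
tool_pos: [465.9, -25.2, 132.0]
force: [1.5, 0.1, 0.8]
[464.74444896 -25.22537719 131.84408497] (np.float64(-77.1), np.float64(-1.2)) [-1.37362268 -0.0163202   3.24171206] [-0.14367194 -0.05499887 -0.04858722]
```

View pics/w12.png

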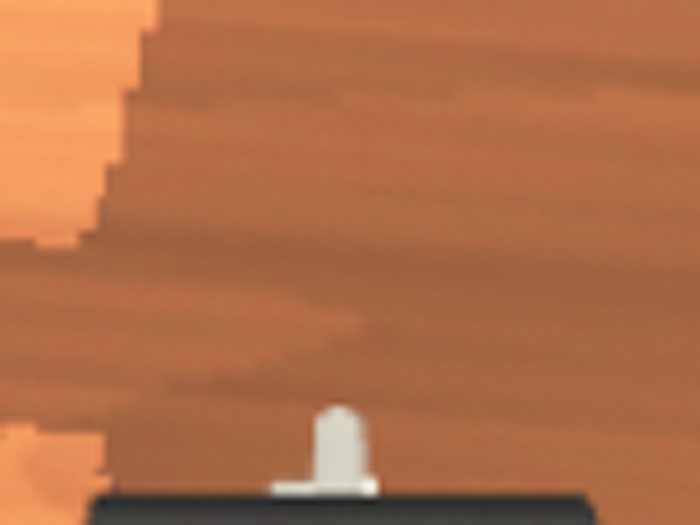

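```bash
python3 -m handwheel '[{"xyz":[0.005,0,0],"delta_rot":[0,0,0],"jaw":0},{"xyz":[0.01,0,0],"delta_rot":[0,0,0],"jaw":0},{"xyz":[0.015,0,0],"delta_rot":[0,0,0],"jaw":0},{"xyz":[0.02,0,0],"delta_rot":[0,0,0],"jaw":0},{"xyz":[0.025,0,0],"delta_rot":[0,0,0],"jaw":0},{"xyz":[0.03,0,0],"delta_rot":[0,0,0],"jaw":0},{"xyz":[0.033,0,0],"delta_rot":[0,0,0],"jaw":0},{"xyz":[0.035,0,0],"delta_rot":[0,0,0],"jaw":0},{"xyz":[0.035,0,0],"delta_rot":[0,0,0],"jaw":0}]' | grep -E "t:|pos|force"
python3 - <<'E'
from h import *
d=env.get_image("wrist"); crop(d["img"],270,140,370,215,7,"w13.png")
d=env.get_image("scene"); crop(d["img"],230,120,330,240,5,"s13.png")
s=env.observe(); print(s["tool_pos"],incab(s["tool_pos"]),s["force"],s["moment"])
E
```

```text
t: 15.05
tool_pos: [430.8, -28.3, 132.0]
force: [-0.2, -0.9, 2.9]
[430.9653971  -28.30103299 131.94414341] (np.float64(-111.1), np.float64(-1.3)) [-1.03374513  0.69678918  2.62900021] [-0.03165459  0.18203582  0.05880142]
```

View pics/w13.png

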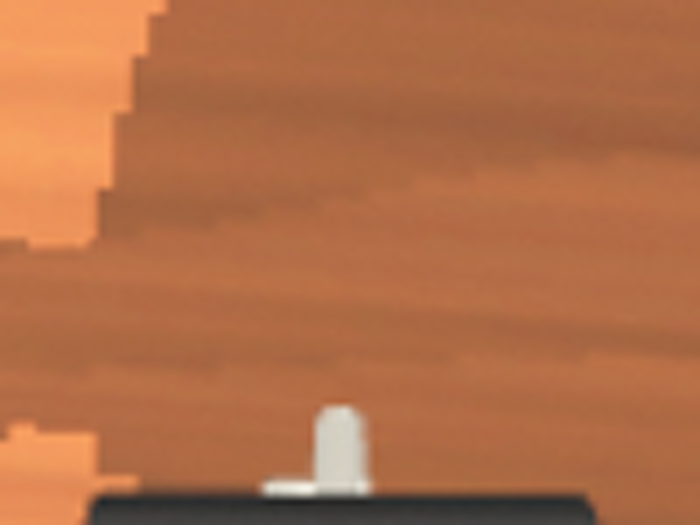

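View pics/s13.png

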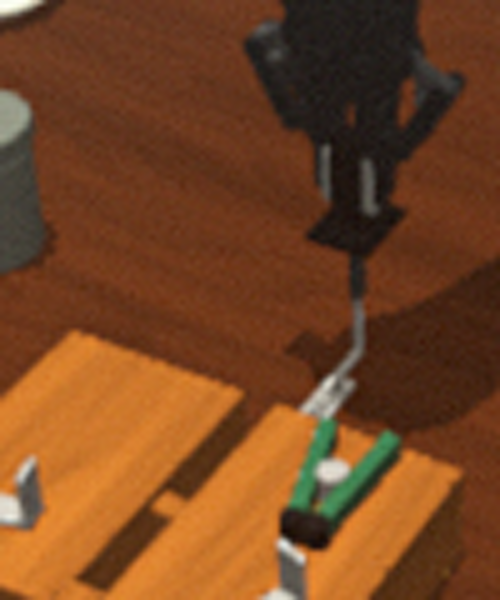

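```bash
python3 -m handwheel '[{"xyz":[-0.002,0,-0.002],"delta_rot":[0,0,0],"jaw":0},{"xyz":[-0.003,0,-0.02],"delta_rot":[0,0,0],"jaw":0},{"xyz":[-0.003,0,-0.06],"delta_rot":[0,0,0],"jaw":0},{"xyz":[-0.003,0,-0.1],"delta_rot":[0,0,0],"jaw":0},{"xyz":[-0.003,0,-0.14],"delta_rot":[0,0,0],"jaw":0},{"xyz":[-0.003,0,-0.153],"delta_rot":[0,0,0],"jaw":0},{"xyz":[-0.003,0,-0.153],"delta_rot":[0,0,0],"jaw":0},{"xyz":[-0.003,0,-0.153],"delta_rot":[0,0,0],"jaw":0}]' | grep -E "t:|pos|force"
python3 - <<'E'
from h import *
d=env.get_image("wrist"); cv2.imwrite("pics/w14.png",d["img"])
d=env.get_image("scene"); crop(d["img"],230,100,330,220,5,"s14.png")
togo([452.2,321.4,285],2.815)
E
```

```text
t: 15.82
tool_pos: [434.8, -28.0, 284.9]
force: [-0.5, 0.1, -1.3]
t 15.92 pos [433.4 -27.7 283.2] shift [-0.0494  0.3461 -0.0016] rot [ 4.000e-04 -3.200e-03  4.148e-01] F [ 0.23 -0.08 -1.72]
```

View pics/w14.png

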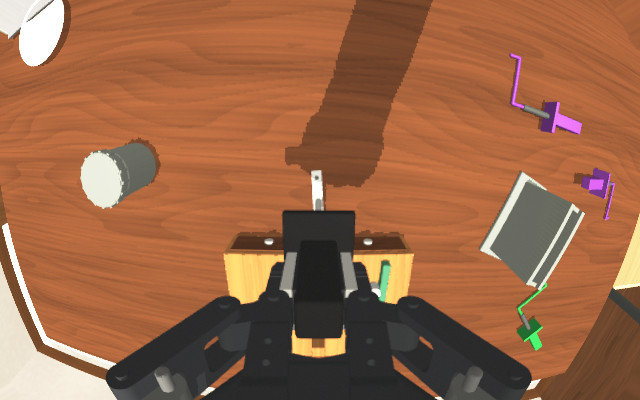

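View pics/s14.png

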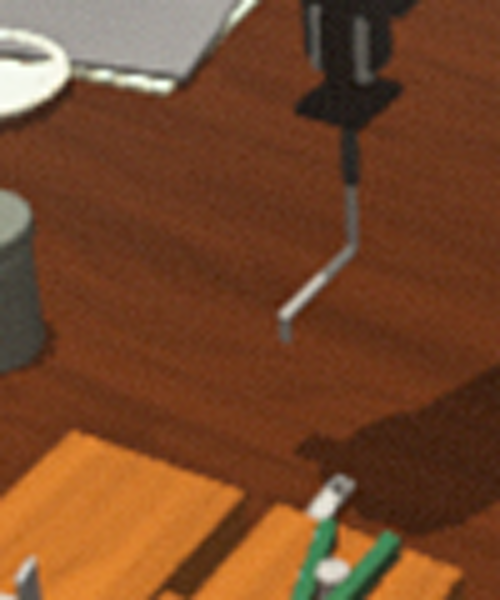

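```bash
python3 -m handwheel '[{"xyz":[-0.05,0.346,0],"delta_rot":[0,0,0.415],"jaw":0},{"xyz":[-0.05,0.346,0],"delta_rot":[0,0,0.415],"jaw":0},{"xyz":[-0.05,0.346,0],"delta_rot":[0,0,0.415],"jaw":0},{"xyz":[-0.05,0.346,0],"delta_rot":[0,0,0.415],"jaw":0},{"xyz":[-0.05,0.346,0],"delta_rot":[0,0,0.415],"jaw":0},{"xyz":[-0.05,0.346,0],"delta_rot":[0,0,0.415],"jaw":0},{"xyz":[-0.05,0.346,0],"delta_rot":[0,0,0.415],"jaw":0},{"xyz":[-0.05,0.346,0],"delta_rot":[0,0,0.415],"jaw":0},{"xyz":[-0.05,0.346,0],"delta_rot":[0,0,0.415],"jaw":0},{"xyz":[-0.05,0.346,0],"delta_rot":[0,0,0.415],"jaw":0},{"xyz":[-0.05,0.346,0],"delta_rot":[0,0,0.415],"jaw":0},{"xyz":[-0.05,0.346,0],"delta_rot":[0,0,0.415],"jaw":0},{"xyz":[-0.05,0.346,0],"delta_rot":[0,0,0.415],"jaw":0},{"xyz":[-0.05,0.346,0],"delta_rot":[0,0,0.415],"jaw":0}]'
python3 - <<'E'
from h import *
togo([452.2,321.4,285],2.815)
d=env.get_image("top"); crop(d["img"],225,120,395,240,4.7,"t15.png")
togo([452.2,321.4,285],2.815)
d=env.get_image("wrist"); cv2.imwrite("pics/w15.png",d["img"])
togo([452.2,321.4,285],2.815)
E
```

```text
t: 17.08
tool_pos: [453.7, 319.6, 284.5]
orientation: [0.164, 0.987, -0.0, -0.0]
force: [0.5, 0.4, -1.1]
opening: 0.223
t 17.08 pos [453.7 319.6 284.5] shift [ 0.002   0.0012 -0.0005] rot [-0.001  -0.0006 -0.0021] F [ 0.53  0.43 -1.08]
t 17.13 pos [453.9 319.8 284.8] shift [ 0.0022  0.001  -0.0002] rot [-0.0004 -0.0002 -0.0022] F [-0.42  0.42 -0.69]
t 17.18 pos [454.  319.9 285. ] shift [0.0022 0.0009 0.    ] rot [-0.0001  0.     -0.0021] F [ 0.45 -0.41 -1.1 ]
```

View pics/w15.png

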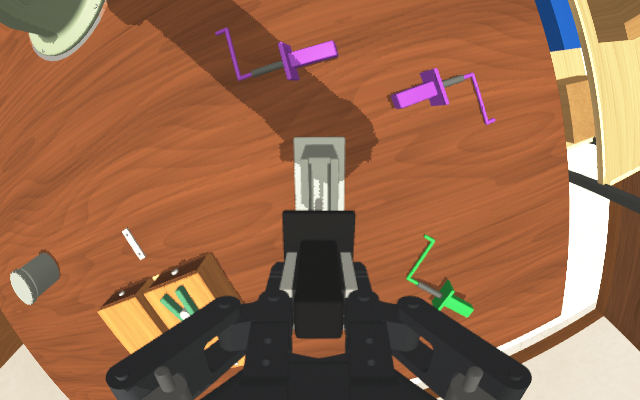

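View pics/t15.png

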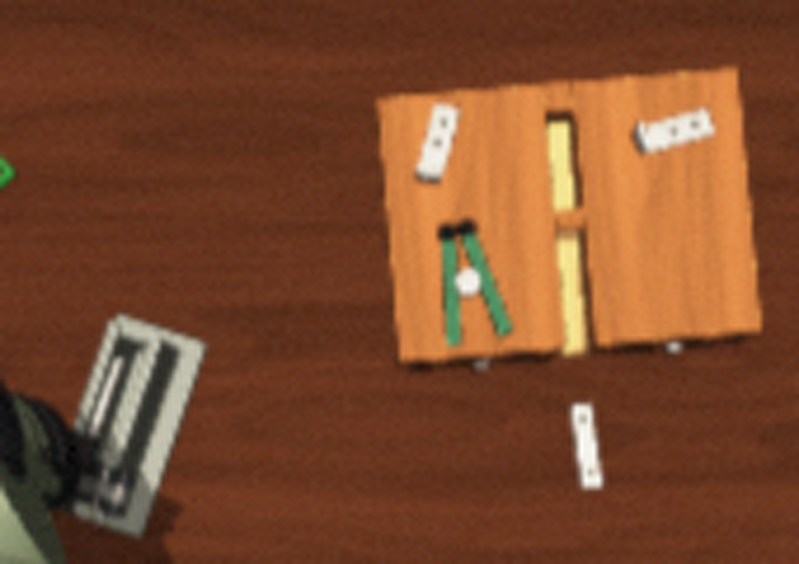

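```bash
python3 -m handwheel '[{"xyz":[0.002,0.001,0],"delta_rot":[0,0,-0.002],"jaw":0},{"xyz":[0.002,0.001,0.015],"delta_rot":[0,0,-0.002],"jaw":0},{"xyz":[0.002,0.001,0.03],"delta_rot":[0,0,-0.002],"jaw":0},{"xyz":[0.002,0.001,0.05],"delta_rot":[0,0,-0.002],"jaw":0},{"xyz":[0.002,0.001,0.05],"delta_rot":[0,0,-0.002],"jaw":0}]'
python3 - <<'E'
from h import *
d=env.get_image("scene"); crop(d["img"],350,130,450,280,4,"s16.png")
togo([452.2,321.4,145],2.815)
E
```

```text
t: 17.6
tool_pos: [450.4, 321.3, 231.8]
orientation: [0.162, 0.987, -0.002, -0.002]
force: [-0.5, 0.1, -2.0]
opening: 0.221
t 17.65 pos [450.9 321.6 233.5] shift [-0.0015  0.0004  0.0885] rot [-0.0028 -0.0027  0.0013] F [ 0.36  0.37 -0.89]
```

View pics/s16.png

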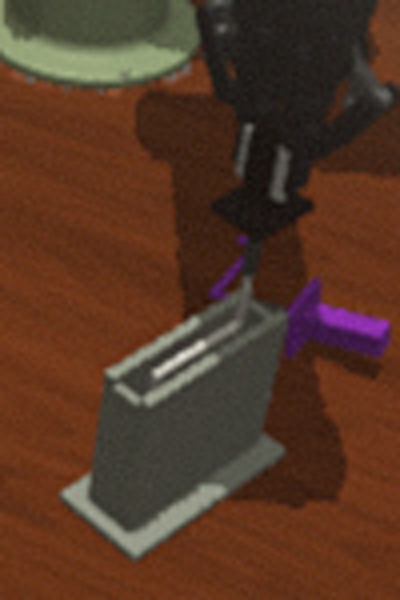

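```bash
python3 -m handwheel '[{"xyz":[-0.001,0,0.02],"delta_rot":[0,0,0],"jaw":0},{"xyz":[-0.001,0,0.04],"delta_rot":[0,0,0],"jaw":0},{"xyz":[-0.001,0,0.06],"delta_rot":[0,0,0],"jaw":0},{"xyz":[-0.001,0,0.08],"delta_rot":[0,0,0],"jaw":0},{"xyz":[-0.001,0,0.085],"delta_rot":[0,0,0],"jaw":0},{"xyz":[-0.001,0,0.085],"delta_rot":[0,0,0],"jaw":0},{"xyz":[-0.001,0,0.085],"delta_rot":[0,0,0],"jaw":0}]'
python3 - <<'E'
from h import *
d=env.get_image("scene"); crop(d["img"],350,130,450,280,4,"s17.png")
togo([452.2,321.4,145],2.815)
E
```

```text
t: 18.23
tool_pos: [453.9, 322.6, 151.3]
orientation: [0.162, 0.987, 0.0, 0.001]
force: [-0.7, 0.8, -0.9]
opening: 0.218
t 18.28 pos [454.3 322.9 151.7] shift [ 0.0015 -0.002   0.0067] rot [0.0018 0.0017 0.0017] F [-0.23  0.63 -0.58]
```

View pics/s17.png

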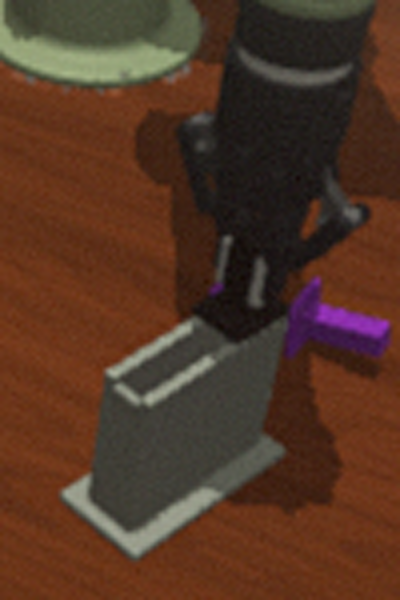

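```bash
python3 -m handwheel '[{"xyz":[0.001,-0.001,0.003],"delta_rot":[0,0,0],"jaw":0},{"xyz":[0.001,-0.001,0.005],"delta_rot":[0,0,0],"jaw":0},{"xyz":[0.001,-0.001,0.005],"delta_rot":[0,0,0],"jaw":0}]'
python3 -m handwheel '[{"xyz":[0,0,0.001],"delta_rot":[0,0,0],"jaw":0},{"xyz":[0,0,0.001],"delta_rot":[0,0,0],"jaw":0}]'
```

```text
t: 18.53
tool_pos: [452.1, 321.8, 145.3]
orientation: [0.162, 0.987, 0.0, 0.0]
force: [0.4, 0.5, -0.9]
opening: 0.219
t: 18.7
tool_pos: [452.1, 321.8, 145.3]
orientation: [0.162, 0.987, 0.0, 0.0]
force: [-3.3, -1.5, 6.1]
opening: 0.221
```

```bash
python3 -m handwheel '[{"xyz":[0,0,0],"delta_rot":[0,0,0],"jaw":0.4},{"xyz":[0,0,0],"delta_rot":[0,0,0],"jaw":0.6},{"xyz":[0,0,0],"delta_rot":[0,0,0],"jaw":0.8},{"xyz":[0,0,0],"delta_rot":[0,0,0],"jaw":1},{"xyz":[0,0,0],"delta_rot":[0,0,0],"jaw":1},{"xyz":[0,0,0],"delta_rot":[0,0,0],"jaw":1},{"xyz":[0,0,0],"delta_rot":[0,0,0],"jaw":1}]' 20
python3 -m handwheel '[{"xyz":[0,0,-0.02],"delta_rot":[0,0,0],"jaw":1},{"xyz":[0,0,-0.05],"delta_rot":[0,0,0],"jaw":1},{"xyz":[0,0,-0.08],"delta_rot":[0,0,0],"jaw":1},{"xyz":[0,0,-0.11],"delta_rot":[0,0,0],"jaw":1},{"xyz":[0,0,-0.15],"delta_rot":[0,0,0],"jaw":1},{"xyz":[0,0,-0.155],"delta_rot":[0,0,0],"jaw":1},{"xyz":[0,0,-0.155],"delta_rot":[0,0,0],"jaw":1},{"xyz":[0,0,-0.155],"delta_rot":[0,0,0],"jaw":1}]'
python3 - <<'E'
from h import *
d=env.get_image("wrist"); crop(d["img"],270,120,380,280,3.7,"w18.png")
d=env.get_image("scene"); crop(d["img"],200,120,440,290,3.3,"s18.png")
E
```

```text
t: 19.28
tool_pos: [451.9, 321.7, 143.9]
orientation: [0.162, 0.987, -0.0, -0.0]
force: [0.2, -0.2, 0.1]
opening: 1.0
t: 19.95
tool_pos: [451.9, 321.7, 298.7]
orientation: [0.162, 0.987, 0.0, 0.0]
force: [-0.5, -0.6, -0.0]
opening: 1.002
```

View pics/w18.png

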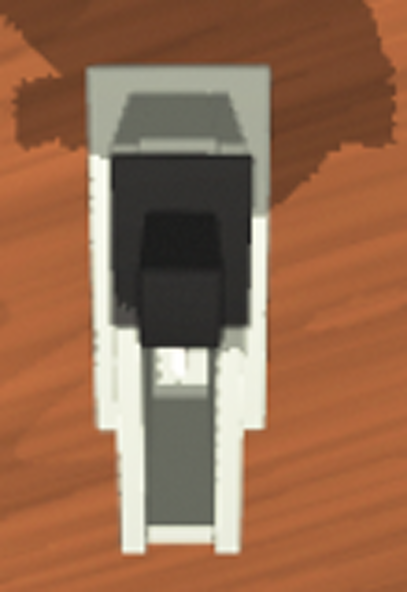

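View pics/s18.png

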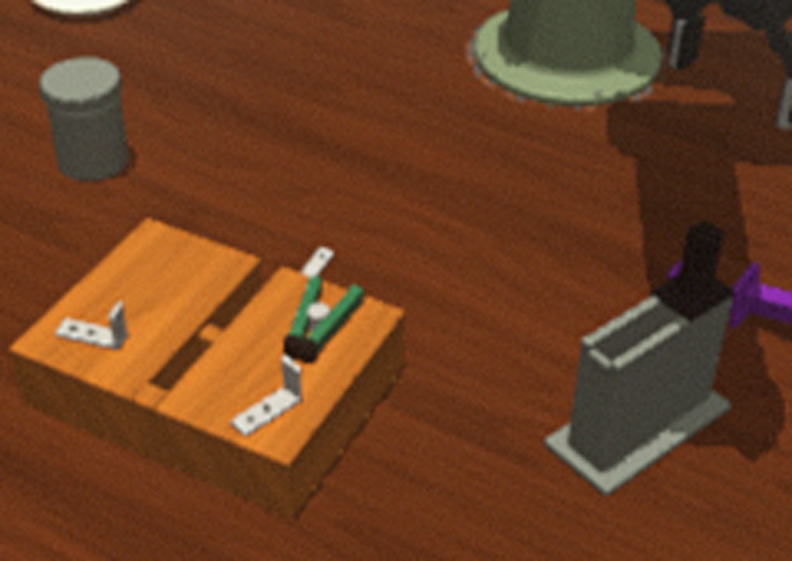

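Both pictures look right: the rod is upright with its flange on the stand tops (wrist crop 110–252, 155–330), and the plate lies clear in front of the mouth. I'll check the numbers once more.

Run:
```python
from h import *
d=env.get_image("wrist")
c=lambda L:[(270+a/3.7-.4,120+b/3.7-.4) for a,b in L]
q,r=fit_pose(d,c([(121,552),(241,552),(86,67),(271,67)]),[(65,-19,125),(65,19,125),(-75,-35,8),(-75,35,8)],[485,310,-.324],True); print("stand",q,r)
p,r=fit_pose(d,c([(110,156),(252,157),(113,326)]),[(-25,-20,131),(-25,20,131),(25,-20,131)],[452,321,-.324],True); print("rod",p,r)
print("rod in stand",incab(p,q))
t=env.get_image("top")
C=lambda a,b:(225+a/4.7-.4,120+b/4.7-.4)
crop(t["img"],225,120,395,240,4.7,"t19.png")
print("plate",incab(pix2z(t,*C(587,446),4)),incab(pix2z(t,*C(582,404),4)),incab(pix2z(t,*C(592,488),4)))
s=env.observe(); print(s["t"],s["tool_pos"],s["force"])
```

```text
stand [ 4.85314011e+02  3.09790238e+02 -3.18453569e-01] [-0.08  0.47 -0.    0.31 -0.05 -0.24  0.15 -0.56]
rod [ 4.50337392e+02  3.22230710e+02 -3.24297569e-01] [-0.38 -0.16  0.74 -0.44 -0.37  0.67]
rod in stand (np.float64(-37.1), np.float64(0.9))
plate (np.float64(-71.1), np.float64(-2.6)) (np.float64(-40.1), np.float64(-1.6)) (np.float64(-102.2), np.float64(-3.6))
20.15 [451.11376245 321.25903222 297.14631592] [-0.02291617 -0.3058996   0.6813446 ]
```

View pics/t19.png

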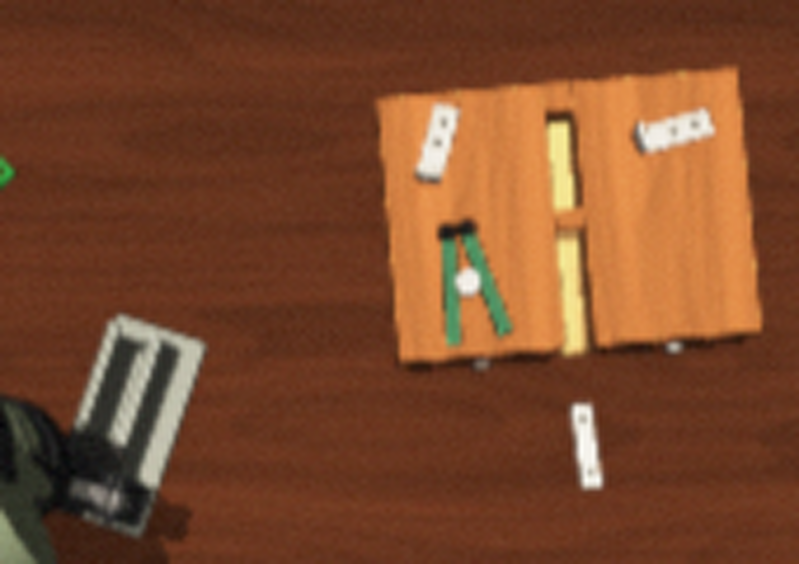

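The checks pass: the plate's centre is about 71 mm in front of the mouth, the rod is about 1 mm off the slot's middle line, and the bystanders are where they started. I'm handing the job in.

```bash
python3 -c "
from station import env
print(env.sign_off())"
```

```text
the job is handed in; nothing more can be done
None
```

I drew the plate out of the gap with the rod, put the rod back in its stand and handed the job in at about t = 20 s; no verdict is reported.

**How it went:** I took the black rod from the grey stand and found its length by touching the table (tip about 113 mm below its origin). I reached in under the bar, over the plate, and felt the gap floor behind it (slope about 0.035 rad). I then hooked the plate's far end and drew it out in short steps.

**Forces:** The highest reading I saw while pressing on the gap floor was about 7.5 N net, against the 12 N limit. I only read the force between steps, so short peaks during a step would not have shown.

**Last checks:**
- **Plate:** flat on the table, centre about 71 mm in front of the mouth and 3 mm off to the side.
- **Rod:** flange down on the stand, upright, about 1 mm off the slot's middle line. Its height I judged only by eye and from the contact felt when setting it down.
- **Bystanders and robot:** canister, clamp and brackets look unmoved in the pictures, and the gripper is open and clear above the stand.

**Disagreements:** The cameras differed by about 2 mm on where the boxes are, and the position readings jitter by about 1 mm. Both were well within the clearances.

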